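Hook the pipette hanger rail into the bench frame and lock it

ROBOT

A 7-joint arm with a two-finger parallel gripper is mounted at the origin on the work surface. World frame = base frame: x ahead of the robot, y to its left, z up, the work surface at z = 0. Lengths are in m, angles in rad, forces in N, time in s.
With the tool pointing down it reaches from about 0.4 to 0.85 m from the base axis. Payload 10.4 kg.
Tool frame: the origin (TCP) lies midway between the tips of the shut fingers; the grasp point (between the pads) lies 19 mm behind it; y points along the fingers, x is the direction in which the jaws open and shut, and the axes are right-handed (so a half turn about y gives the same grasp; the last joint's range is limited). The gripper opens to 87 mm and grips with 3 to 60 N. Pads are 19 mm wide; open, the fingers measure 117 mm over their backs; the gripper's body (75 mm by 190 mm) begins 51 mm behind the grasp point.
Start: joints at [-1.352, 0.332, -0.065, 1.46, 0.022, 1.35, -0.088], TCP at [0.15, 0.607, 0.223] pointing down, gripper open.
Joint ranges: [-2.6, 2.6], [-0.5, 2.12], [-1.47, 1.34], [0.16, 2.42], [-1.27, 4.41], [0.06, 2.06], [-2.6, 2.6]. Speed limits (rad/s): [2.22, 2.22, 2.79, 2.79, 3.14, 3.14, 3.14].

INTERFACE

Orientations are given as a unit quaternion [x, y, z, w].
In Python, from bench import * gives the robot as it stands.
- The arm moves only by the tool jog_arm, never from a script. Its argument "commands" is a list of rows, each an object with "translation": the shift along the world's x, y, z in mm, a list of three; "twist": the turn about the world's z in rad. A call has 1 to 20 rows; each row shifts and turns the commanded pose from where the row before left it; what a row does not reach is not made up. A row lasts 1/10 s, in which the tool goes at most 50 mm and 8.59 degrees, less where a joint would pass 70% of its speed; a pose out of reach is approached as far as the arm can. A call is refused whole if a number of a shift passes 50 or a number of a turn 0.15, either way. A call with a gripper value outside its range is refused whole. "grip" is the closure, from 0 (fully open) to 1 (shut), set as the call begins (left out, the last holds). The fingers move at their own pace and stop on an object; "grip_force" is the grip in N (left out, the last holds). Time passes only in rows, so rows that do not move let the fingers close. It gives the time, the measured TCP pose, the force and the opening at its end, in the units of the state.
- read_state(): the state, without advancing time (a new reading comes with each control period).
- camera(name): name is "scene" or "top" or "wrist"; returns a dict with "img" (400x640x3 uint8, red, green, blue), "fx", "fy", "cx", "cy" (pixels), "cam_to_world" (4x4, takes a point from camera to world coordinates). Camera axes: x right, y down, z forward; pixel columns grow to the right and rows downward; lengths in m; the calibration is good to about 2 mm. A picture is of the moment at which its call begins. There is no depth.
- close_job(): hands the job in, once; it reports no verdict.
The state is a dict: "time": time; "joint_positions": joint angles; "joint_vel": joint speeds; "joint_torque": joint torques, N m; "ee_pos": TCP position; "eef_rot": TCP orientation; "ft_force": force on the tool from outside, world axes, zero at the start; "torque": the same for the moment, N m; "width": finger opening in m.
Only numpy, scipy, OpenCV 4.12 (cv2) and the standard library are available. Lean on these libraries where they do the work, as an engineer would, in place of code of your own. Each camera call takes 0.05 s, during which the arm holds its last target.

TASK

Fit the loose pipette hanger rail to the slotted uprights of the white bench frame: from the robot's side, hook its four claws into the two top rows of slots, then press each end down, close to its upright, until it snaps past its spring catch and the rail sits fully home and level. The uprights are only clamped by hand, so find the slots by feel and go gently: do not ram or shove them. Let go at the end, and leave everything else on the bench where it is.

Things in the scene. Friction and masses are not known exactly. Their poses are not given: they have to be found in the camera images.
- rail: loose pipette hanger rail, 0.36-0.54 kg, standing upright on the bench: aluminium tube, black cradles on its front, between two blue steel plates. Origin: under mid-tube, level with the plates' lower edges; x to the claws, y left along the tube, z up. Plates at y +-100 mm: 4 mm thick, 78 mm high, x -12 to +70 mm (rear edge). Home: origin 70 to 71 mm in front of the base's, 169 mm up.
- rail_tube (a point): centre of the rail's tube, 63 mm above its origin. Tube 14 mm (x) by 196 mm (y) by 26 mm (z), bare to 36 mm either side of here: grip it here from above, across x. Its cradles reach 30 mm to -x, beyond 36 mm from the middle.
- rail_left (a point): point on the rear edge of the rail's left (+y) plate, 70 mm (x), 100 mm (y) from the origin, at the underside of the upper claw's neck, 66 mm up (lower claw 16 mm up). Home: 235 mm above the bench. Claws 4 mm thick: neck 9 mm high, lip hanging 14 mm below it, 12 mm behind the edge; gap for the 3 mm face 5 mm, tapering to 3.7 at the top. The upper lip ends in a round nib that reaches 17 mm back.
- rail_right (a point): the same point and claws on the rail's right (-y) plate. Home: 235 mm above the bench, like the left one; the rail may droop a degree to the front when hung, so the tube then lies 1 to 2 mm lower than level
- base: bench frame, bolted down: white base plate 340 (y) by 170 mm (x), 12 mm thick, with two white slotted uprights, 45 mm wide, 34 mm deep channels open at the back, 200 mm apart centre to centre, 285 mm high. Origin: bench level, middle of the plate's width, in the plane of the uprights' front faces; x away from the robot, into the faces; y left; z up.
- top_slots (a point): nominal middle between the two top slots, 235 mm above the base's origin, at their lower edges, in the front face. The uprights are one piece clamped by hand: their true middle is up to 10 mm to either side (y) of here, not measured; 60 N sideways shifts them. Slots: 8 mm wide, 29 mm high, face 3 mm thick, four per upright, lower edges at 85, 135, 185, 235 mm; the rail goes in the top two.
- catches (a point): nominal middle between the sprung orange rollers, 17.5 mm behind the face. Claws enter with the rail's origin 183 to 189 mm above the bench; pushed in till the plates meet the face, they drop 14 to 20 mm to be home. 10 mm short of that the rollers stop the nibs: 10 to 20 N down on a plate's top edge near the face (25 mm off) takes that end home, in jerks; pressing the tube only jams.
- shelf (a point): middle of the front edge of a small shelf already fitted in the frame's lowest slots: 204 mm wide, reaching 78 mm in front of the faces, with two tip boxes on it up to 134 mm high; part of the frame
- medium: bystander: round clear bottle with orange cap, 60 mm across, 130 mm high; origin at the centre of its underside
- dishes: bystander: stack of two clear culture dishes, 62 mm across, 34 mm high; origin at the centre of its underside
- tipbox: bystander: green tip box with clear lid, 84 mm (x) by 124 mm (y), 67 mm high; origin at the centre of its underside
- tubes: bystander: white tube rack with six capped tubes, 75 mm (x) by 160 mm (y), 92 mm high; origin at the centre of its underside
Not all that is in view belongs to the job. Leave any orange look-alike of the rail alone.

How it is judged:
On the way:
1. the four claws are through the slots of the two top rows (x of rail in the frame of base above -0.0755 m and z of rail in the frame of base between 0.175 and 0.194 m and angle between the x axis of rail and the x axis of base, either way round below 0.05 rad and y of rail in the frame of base between -0.0135 and 0.0135 m), for 0.05 s.
At the end, for the whole second after the job is handed in: The rail hangs in the two top slot rows, at rest: both ends (rail_left, rail_right) within 2.5 mm of 235 mm above the base's underside, plates' rear edges within 4.5 mm of the uprights' faces, rail within 13.5 mm of the base's middle, upright within 2.3 degrees, square within 2.8 degrees (x of rail in the frame of base between -0.0745 and -0.067 m and y of rail in the frame of base between -0.0135 and 0.0135 m and z of rail_left in the frame of base between 0.2325 and 0.2375 m and z of rail_right in the frame of base between 0.2325 and 0.2375 m and angle between rail's own z axis and vertical below 0.04 rad and angle between the x axis of rail and the x axis of base, either way round below 0.05 rad and linear speed of rail below 0.01 m/s); the robot touches nothing.
It fails at once if the claws are pushed against the frame with more than 25 N before they are through the slots (x of rail in the frame of base below -0.078 m and contact force between rail and base above 25 N).
It fails at once if the rail is pressed or wedged so hard (some 35 N of push) that its contact forces on the frame add up to more than 140 N (contact force between rail and base above 140 N).
It fails at once if a bystander is moved more than 25 mm (distance of any of medium, dishes, tipbox, tubes from where it was at the start of the episode above 0.025 m).
It also fails if it takes over 72 s, if anything falls off the work surface, if the arm or the gripper's body presses on something with over 40 N, if the wrist force passes 120 N, or if a joint passes its speed limit or range.

## Working session

There is one attempt and no reset: what is moved stays moved. The work goes in short steps, Python scripts to look and compute and a tool call to move; the robot and the scene stay as the last step left them, time stands still between calls to the robot, and variables do not carry over. Pictures are saved under pics/ and viewed, and the job is handed in when it is done.

Besides the shell and the picture viewer there is one more tool, called after "Request:" as a command line: name --argument value ..., lists and objects as JSON in quotes. jog_arm: Moves the arm, as the interface text tells. Its arguments: {"type":"object","properties":{"commands":{"type":"array"},"grip":{"type":"number"},"grip_force":{"type":"number"}},"required":["commands"]}

```bash
mkdir -p pics; ls
python3 - <<'E'
from bench import *
import cv2
s=read_state()
for k,v in s.items(): print(k,v)
for n in ["scene","top","wrist"]:
    c=camera(n); cv2.imwrite(f"pics/{n}0.png",c["img"][:,:,::-1])
    print(n,c["fx"],c["fy"],c["cx"],c["cy"]); print(c["cam_to_world"])
E
```

```text
pics
time 0.0
joint_positions [-1.35160628  0.33290345 -0.06467929  1.46093639  0.02163919  1.34989403
 -0.08851328]
joint_vel [ 8.70543694e-05 -7.71883488e-04  3.41049661e-05 -8.62323333e-04
 -2.36110678e-04  3.79305181e-04  9.62828218e-04]
joint_torque [ 4.29036472e-04 -6.23263478e+01  2.49430194e-02 -3.89888048e+01
 -6.12465804e-02  3.98650439e-02  1.15671151e-04]
ee_pos [0.14958948 0.60643928 0.22173653]
eef_rot [ 0.55699648  0.43567233 -0.43642592 -0.55630654]
ft_force [-0.44169006 -0.98456094  0.36285065]
torque [-0.00383232  0.02251348  0.07149509]
width 0.08707193028678994
scene 423.784855868708 423.784855868708 329.50167452564784 198.43129368125832
[[-0.45574032  0.75249551 -0.47544849  1.16715202]
 [ 0.8900761   0.38041501 -0.2510955   0.38508559]
 [-0.00808049 -0.53761968 -0.84314873  1.32566082]
 [ 0.          0.          0.          1.        ]]
top 435.8870733205234 435.8870733205234 316.39770180033213 199.45047993336883
[[-0.0062718  -0.99543685  0.09521631  0.37123802]
 [-0.99985684  0.00773894  0.01504708  0.03459602]
 [-0.01571529 -0.09510831 -0.99534288  1.28505039]
 [ 0.          0.          0.          1.        ]]
wrist 316.9229559712701 316.9229559712701 316.56731141852094 198.4999018891037
[[ 2.39079793e-01  9.29681320e-01  2.80238286e-01  7.21031721e-02]
 [ 9.70999422e-01 -2.28612552e-01 -6.99744562e-02  6.24444443e-01]
 [-9.87955210e-04  2.88840692e-01 -9.57376665e-01  3.83935749e-01]
 [ 0.00000000e+00  0.00000000e+00  0.00000000e+00  1.00000000e+00]]
```

View pics/scene0.png

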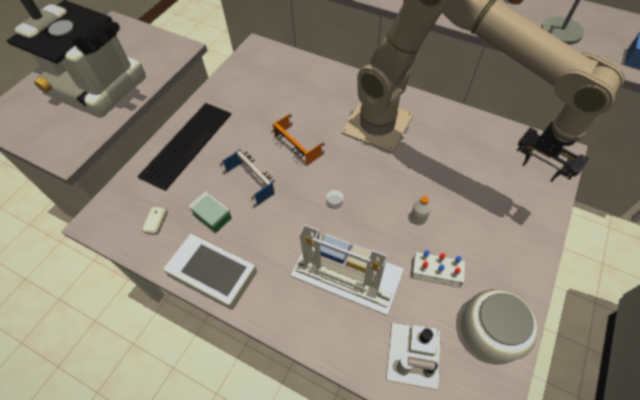

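View pics/top0.png

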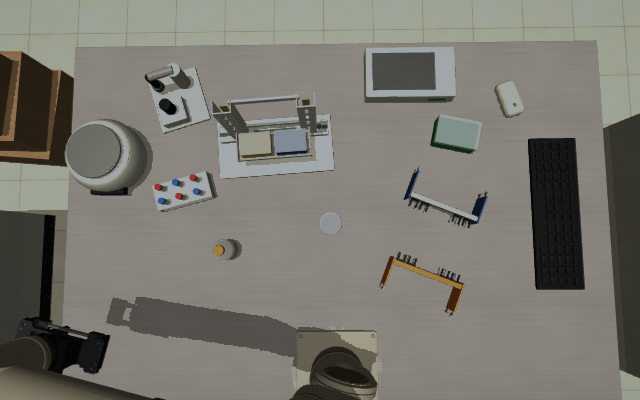

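View pics/wrist0.png

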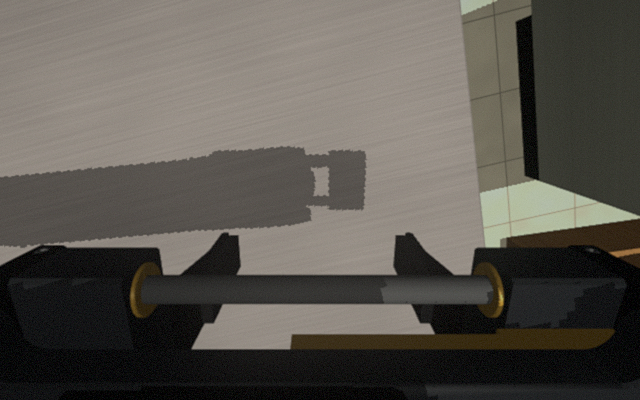

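Candidates for the rail: the blue-plated one with a white tube, top image (447,206), scene (250,175); and the orange look-alike, top (425,272), scene (297,140). I choose the blue one and check it in close crops.

Run:
```python
import cv2
t=cv2.imread("pics/top0.png"); s=cv2.imread("pics/scene0.png")
def crop(im,x0,y0,w,h,k,n): cv2.imwrite(n,cv2.resize(im[y0:y0+h,x0:x0+w],None,fx=k,fy=k,interpolation=cv2.INTER_CUBIC))
crop(t,395,155,100,75,8,"pics/c_rail_top.png")
crop(t,205,85,140,100,5.7,"pics/c_frame_top.png")
crop(s,215,140,70,70,8,"pics/c_rail_sc.png")
crop(s,285,220,130,95,6,"pics/c_frame_sc.png")
```

```text
(no output)
```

View pics/c_rail_top.png

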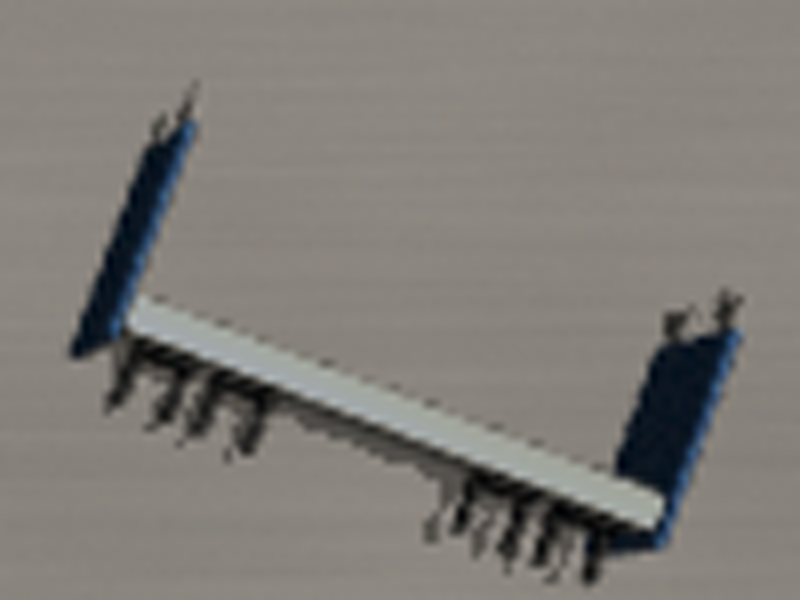

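View pics/c_frame_top.png

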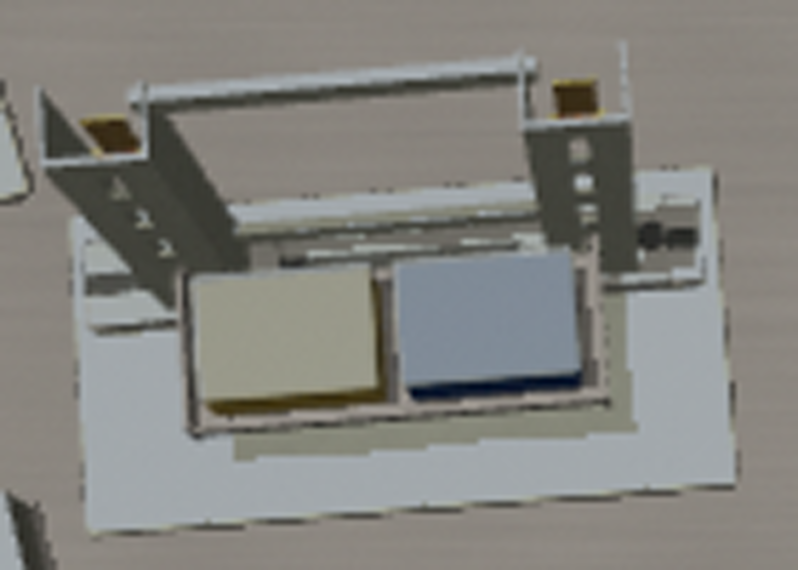

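View pics/c_rail_sc.png

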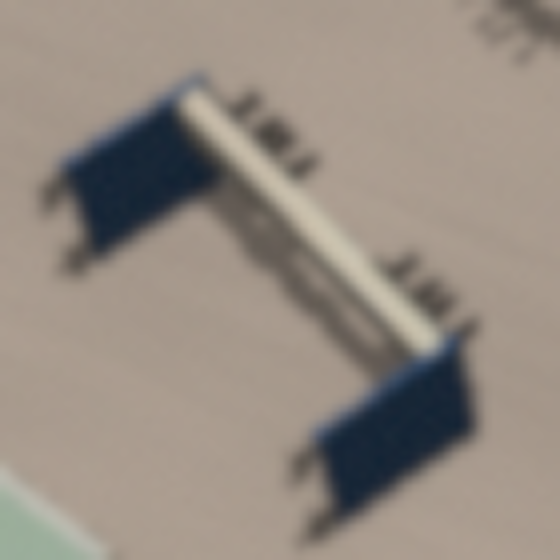

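View pics/c_frame_sc.png

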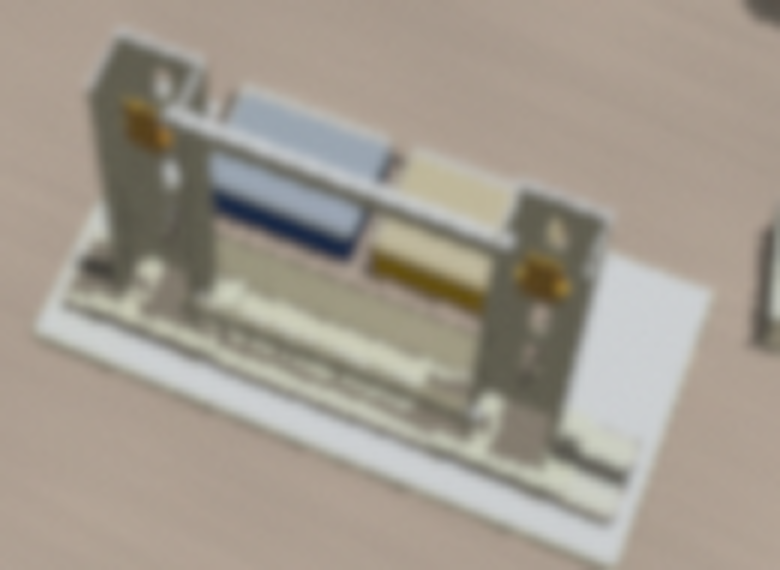

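```bash
cat > h.py <<'E'
import numpy as np, cv2
TOP=dict(fx=435.8870733205234,cx=316.39770180033213,cy=199.45047993336883,T=np.array([[-0.0062718,-0.99543685,0.09521631,0.37123802],[-0.99985684,0.00773894,0.01504708,0.03459602],[-0.01571529,-0.09510831,-0.99534288,1.28505039],[0,0,0,1]]))
SC=dict(fx=423.784855868708,cx=329.50167452564784,cy=198.43129368125832,T=np.array([[-0.45574032,0.75249551,-0.47544849,1.16715202],[0.8900761,0.38041501,-0.2510955,0.38508559],[-0.00808049,-0.53761968,-0.84314873,1.32566082],[0,0,0,1]]))
def ray(C,u,v,z):
    d=C["T"][:3,:3]@np.array([(u-C["cx"])/C["fx"],(v-C["cy"])/C["fx"],1]); o=C["T"][:3,3]
    return o+d*(z-o[2])/d[2]
def proj(C,p):
    q=C["T"][:3,:3].T@(np.asarray(p)-C["T"][:3,3]); return C["fx"]*q[0]/q[2]+C["cx"],C["fx"]*q[1]/q[2]+C["cy"]
def cam(c): return dict(fx=c["fx"],cx=c["cx"],cy=c["cy"],T=np.array(c["cam_to_world"]))
E
python3 - <<'E'
from h import *
np.set_printoptions(precision=4,suppress=True)
T=lambda x,y,x0,y0,k:((x+.5)/k-.5+x0,(y+.5)/k-.5+y0)
print("TOP rail")
P=[ray(TOP,*T(x,y,395,155,8),.076) for x,y in [(140,312),(655,510)]]
print(P,np.linalg.norm(P[0]-P[1]),(P[0]+P[1])/2,np.arctan2(*(P[0]-P[1])[[0,1]]))
Q=[ray(TOP,*T(x,y,395,155,8),.078) for x,y in [(193,125),(118,332),(737,335),(665,545)]]
print(Q, np.linalg.norm(Q[0]-Q[1]))
print("SC rail")
P=[ray(SC,*T(x,y,215,140,8),.076) for x,y in [(190,95),(435,345)]]
print(P,np.linalg.norm(P[0]-P[1]),(P[0]+P[1])/2)
print("frame top")
F=[ray(TOP,*T(x,y,205,85,5.7),.012) for x,y in [(95,532),(735,487),(75,222),(712,170)]]
print(F)
print([np.linalg.norm(F[a]-F[b]) for a,b in [(0,1),(2,3),(0,2),(1,3)]], np.mean(F,axis=0))
U=[ray(TOP,*T(x,y,205,85,5.7),.285) for x,y in [(45,162),(148,157),(525,125),(630,120)]]
print(U)
l,r=(U[0]+U[1])/2,(U[2]+U[3])/2
print(np.linalg.norm(l-r),(l+r)/2,-np.arctan2((l-r)[0],(l-r)[1]))
print("SC")
F=[ray(SC,*T(x,y,285,220,6),.012) for x,y in [(615,565),(35,333),(712,292)]]
print(F)
for n,p in [("shelf",(.5,.1,.1))]: pass
for n,u,v,z in [("bottle",227,249,.1),("dish",331,223,.034),("tubes",184,191,.08),("tipbox",457,134,.067)]: print(n,ray(TOP,u,v,z))
E
```

```text
TOP rail
[array([ 0.5013, -0.2133,  0.076 ]), array([ 0.4312, -0.3884,  0.076 ])] 0.18867839569557635 [ 0.4662 -0.3009  0.076 ] 0.3806297679911702
[array([ 0.5665, -0.2331,  0.078 ]), array([ 0.4941, -0.2051,  0.078 ]), array([ 0.4914, -0.4184,  0.078 ]), array([ 0.419 , -0.3907,  0.078 ])] 0.07757285347358622
SC rail
[array([ 0.4305, -0.3899,  0.076 ]), array([ 0.5009, -0.2115,  0.076 ])] 0.19172155709415514 [ 0.4657 -0.3007  0.076 ]
frame top
[array([0.5592, 0.3349, 0.012 ]), array([0.5799, 0.0027, 0.012 ]), array([0.7237, 0.3479, 0.012 ]), array([0.748 , 0.0131, 0.012 ])]
[np.float64(0.33287423612161793), np.float64(0.3356822757504925), np.float64(0.1650174623952681), np.float64(0.16846393006473262)] [0.6527 0.1747 0.012 ]
[array([0.6736, 0.2935, 0.285 ]), array([0.6753, 0.2508, 0.285 ]), array([0.6871, 0.0947, 0.285 ]), array([0.6887, 0.0513, 0.285 ])]
0.19959353481770106 [0.6812 0.1726 0.285 ] 0.06748571278242359
SC
[array([0.726 , 0.3498, 0.012 ]), array([0.7515, 0.0155, 0.012 ]), array([0.5607, 0.3379, 0.012 ])]
bottle [0.3516 0.2957 0.1   ]
dish [0.4228 0.0121 0.034 ]
tubes [0.5131 0.4229 0.08  ]
tipbox [ 0.671  -0.3466  0.067 ]
```

The crop confirms it: blue plates, pale tube, black cradles, at mid-tube (0.466,-0.301) with yaw about -0.375. The corner check gives rear-left at (0.5665,-0.233), within 1.5 mm of the prediction. Frame yaw is about 0.067 and the upright middle at the faces is about (0.681,0.173). Next I lift and swing round.

Request:
jog_arm --commands '[{"translation": [20,-18,30],"twist": -0.1},{"translation": [20,-18,30],"twist": -0.1},{"translation": [20,-18,30],"twist": -0.1},{"translation": [20,-18,30],"twist": -0.1},{"translation": [34,-31,0],"twist": -0.1},{"translation": [34,-31,0],"twist": -0.1},{"translation": [34,-31,0],"twist": -0.1},{"translation": [34,-31,0],"twist": -0.1},{"translation": [34,-31,0],"twist": -0.1},{"translation": [11,-42,0],"twist": -0.1},{"translation": [11,-42,0],"twist": -0.1},{"translation": [11,-42,0],"twist": -0.1},{"translation": [11,-42,0],"twist": -0.1},{"translation": [11,-42,0],"twist": -0.1},{"translation": [11,-42,0],"twist": -0.1},{"translation": [11,-42,0],"twist": -0.1},{"translation": [11,-42,0],"twist": -0.1},{"translation": [11,-42,0],"twist": 0}]' --grip 0

```text
time: 1.95
ee_pos: [0.4986, -0.0, 0.3426]
eef_rot: [-0.695, 0.132, -0.132, 0.695]
ft_force: [1.2, 1.2, -0.4]
width: 0.0872
```

Request:
jog_arm --commands '[{"translation": [-4,-38,0],"twist": 0},{"translation": [-4,-38,0],"twist": 0},{"translation": [-4,-38,0],"twist": 0},{"translation": [-4,-38,-20],"twist": 0},{"translation": [-4,-38,-20],"twist": 0},{"translation": [-4,-38,-20],"twist": 0},{"translation": [-4,-38,-20],"twist": 0},{"translation": [-4,-35,-20],"twist": 0},{"translation": [0,0,-10],"twist": 0},{"translation": [0,0,0],"twist": 0}]'

```text
time: 2.95
ee_pos: [0.4656, -0.2992, 0.231]
eef_rot: [-0.695, 0.132, -0.13, 0.695]
ft_force: [-0.4, 1.7, 0.0]
width: 0.0869
```

```bash
cat > look.py <<'E'
import sys
from bench import *
from h import *
from scipy.spatial.transform import Rotation as R
np.set_printoptions(precision=4,suppress=True)
def st():
    s=read_state(); r=R.from_quat(s["eef_rot"]).as_matrix()
    print("t",s["time"],"ee",s["ee_pos"],"F",s["ft_force"],"M",s["torque"],"w",round(s["width"],4)); print("toolx",r[:,0],np.arctan2(r[1,0],r[0,0]),"y",r[:,1]); print("q",s["joint_positions"])
    return s
def shot(n,f):
    c=camera(n); cv2.imwrite("pics/"+f+".png",c["img"][:,:,::-1]); np.save("pics/"+f+".npy",c["cam_to_world"]); return c
if __name__=="__main__":
    st()
    for a in sys.argv[1:]:
        n,f=a.split(":"); shot(n,f)
E
python3 look.py wrist:w1
```

```text
t 2.95 ee [ 0.4656 -0.2992  0.231 ] F [-0.4356  1.6701  0.0187] M [-0.0676  0.0877 -0.0137] w 0.0869
toolx [ 0.9313 -0.3643 -0.0029] -0.37286822007515863 y [-0.0029  0.0006 -1.    ]
q [-0.2928  0.2224  0.9109  1.6778 -0.1792  1.3325  0.2764]
```

View pics/w1.png

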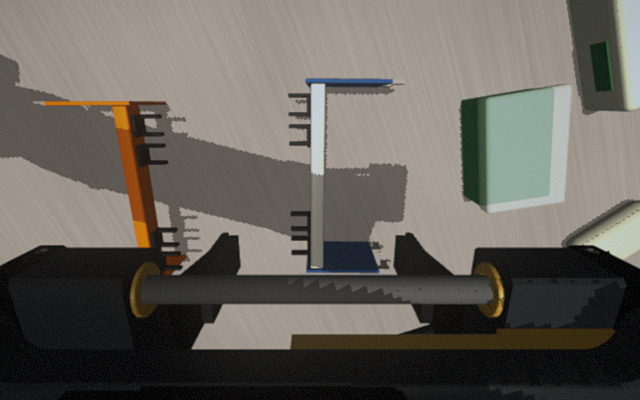

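```bash
python3 - <<'E'
from h import *
np.set_printoptions(precision=4,suppress=True)
W=dict(fx=316.9229559712701,cx=316.56731141852094,cy=198.4999018891037,T=np.load("pics/w1.npy"))
print(W["T"][:3,3])
print(proj(W,(.4662,-.3009,.076)))
# tube visible edges & plate ends
a=[ray(W,u,v,.076) for u,v in [(309,85),(326,85),(308,250),(325,250)]]
print(a)
m1=(a[0]+a[1])/2; m2=(a[2]+a[3])/2
print(m1,m2,np.arctan2((m1-m2)[0],(m1-m2)[1]))
print("plates", ray(W,307,80,.078),ray(W,392,80,.078),ray(W,308,270,.078),ray(W,378,270,.078))
E
python3 -c "
import cv2
t=cv2.imread('pics/w1.png');cv2.imwrite('pics/w1c.png',cv2.resize(t[70:280,280:420],None,fx=2.8,fy=2.8,interpolation=cv2.INTER_CUBIC))"
```

```text
[ 0.4945 -0.2267  0.3931]
(np.float64(317.9749572130086), np.float64(183.51003670841254))
[array([ 0.493 , -0.2087,  0.076 ]), array([ 0.508 , -0.2145,  0.076 ]), array([ 0.4287, -0.367 ,  0.076 ]), array([ 0.4461, -0.3738,  0.076 ])]
[ 0.5005 -0.2116  0.076 ] [ 0.4374 -0.3704  0.076 ] 0.37809103363058105
plates [ 0.4929 -0.204   0.078 ] [ 0.5668 -0.2329  0.078 ] [ 0.42   -0.3889  0.078 ] [ 0.4927 -0.4171  0.078 ]
```

View pics/w1c.png

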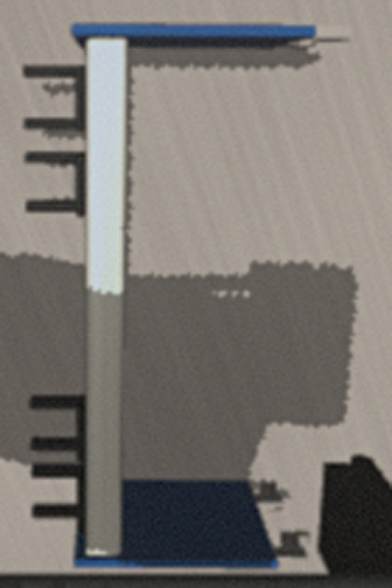

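Left plate at (350,80), right plate at (345,270), tube column about 317. The wrist camera agrees with the top camera to about 1 mm, so I descend onto the tube and grip.

Request:
jog_arm --commands '[{"translation": [0.5,-1,-35],"twist": -0.003},{"translation": [0.5,-0.5,-35],"twist": 0},{"translation": [0,0,-35],"twist": 0},{"translation": [0,0,-30],"twist": 0},{"translation": [0,0,-25],"twist": 0},{"translation": [0,0,-15],"twist": 0},{"translation": [0,0,-10],"twist": 0},{"translation": [0,0,-2],"twist": 0},{"translation": [0,0,0],"twist": 0}]'

```text
time: 3.9
ee_pos: [0.4683, -0.3007, 0.0463]
eef_rot: [0.695, -0.131, 0.132, -0.695]
ft_force: [0.9, 0.5, 0.0]
width: 0.0871
```

Request:
jog_arm --commands '[{"translation": [0,0,0],"twist": 0},{"translation": [0,0,0],"twist": 0},{"translation": [0,0,0],"twist": 0},{"translation": [0,0,0],"twist": 0},{"translation": [0,0,0],"twist": 0},{"translation": [0,0,0],"twist": 0},{"translation": [0,0,0],"twist": 0},{"translation": [0,0,0],"twist": 0}]' --grip 1 --grip_force 40

```text
time: 4.7
ee_pos: [0.4676, -0.3007, 0.0456]
eef_rot: [0.695, -0.131, 0.131, -0.695]
ft_force: [0.2, 0.7, -0.4]
width: 0.031
```

```bash
python3 look.py wrist:w2
```

```text
t 4.7 ee [ 0.4676 -0.3007  0.0456] F [ 0.1585  0.7176 -0.4187] M [-0.123   0.105   0.0643] w 0.031
toolx [ 0.9309 -0.3653  0.    ] -0.37399875446882164 y [ 0. -0. -1.]
q [-0.1698  0.4522  0.8033  1.8692 -0.3874  0.9831  0.429 ]
```

View pics/w2.png

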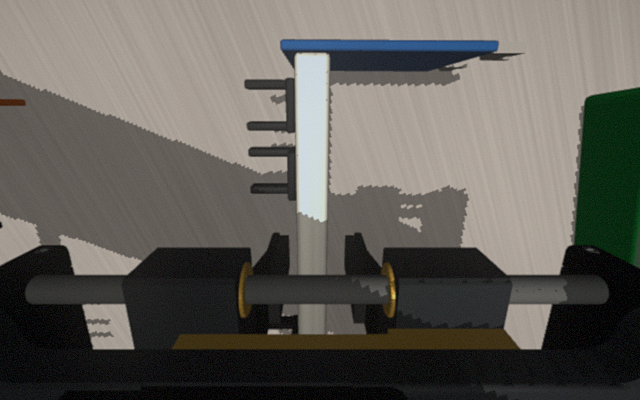

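Request:
jog_arm --commands '[{"translation": [0,0,0],"twist": 0},{"translation": [0,0,0],"twist": 0},{"translation": [0,0,0],"twist": 0},{"translation": [0,0,0],"twist": 0},{"translation": [0,0,0],"twist": 0},{"translation": [0,0,0],"twist": 0}]'

```text
time: 5.35
ee_pos: [0.4675, -0.3007, 0.0455]
eef_rot: [-0.695, 0.132, -0.131, 0.695]
ft_force: [-1.0, 0.0, 0.4]
width: 0.0133
```

```bash
python3 look.py
```

```text
t 5.35 ee [ 0.4675 -0.3007  0.0455] F [-0.9615  0.0199  0.4357] M [-0.012   0.5276 -0.0684] w 0.0133
toolx [ 0.9308 -0.3655 -0.0002] -0.3741345198069169 y [-0.0002  0.0001 -1.    ]
q [-0.1698  0.4522  0.8034  1.8694 -0.3874  0.9832  0.429 ]
```

Request:
jog_arm --commands '[{"translation": [0,0,15],"twist": 0},{"translation": [0,0,30],"twist": 0},{"translation": [0,0,40],"twist": 0},{"translation": [0,10,40],"twist": 0},{"translation": [0,20,35],"twist": 0.03},{"translation": [8,30,20],"twist": 0.03},{"translation": [8,35,6],"twist": 0.04},{"translation": [8,38,0],"twist": 0.04},{"translation": [10,38,0],"twist": 0.04},{"translation": [10,38,0],"twist": 0.04},{"translation": [10,38,0],"twist": 0.04},{"translation": [10,38,0],"twist": 0.04},{"translation": [10,38,0],"twist": 0.04},{"translation": [10,38,0],"twist": 0.04},{"translation": [10,38,0],"twist": 0.03},{"translation": [5,35,0],"twist": 0.03},{"translation": [5,25,0],"twist": 0},{"translation": [0,7,0],"twist": 0},{"translation": [0,0,0],"twist": 0},{"translation": [0,0,0],"twist": 0}]'

```text
time: 7.35
ee_pos: [0.5717, 0.1638, 0.232]
eef_rot: [0.707, 0.023, -0.023, -0.707]
ft_force: [0.7, -0.5, -5.1]
width: 0.0138
```

```bash
python3 look.py wrist:w3 top:t3 scene:s3
```

```text
t 7.35 ee [0.5717 0.1638 0.232 ] F [ 0.6682 -0.4774 -5.0806] M [-0.1656  0.0805 -0.0258] w 0.0138
toolx [0.9979 0.0643 0.0004] 0.0643762682596963 y [ 0.0005 -0.0007 -1.    ]
q [-0.8331  0.2823  0.586   1.5603 -0.1579  1.3467 -0.1659]
```

View pics/w3.png

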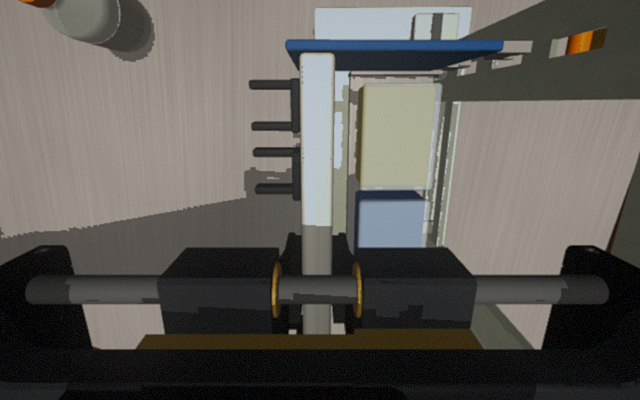

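View pics/t3.png

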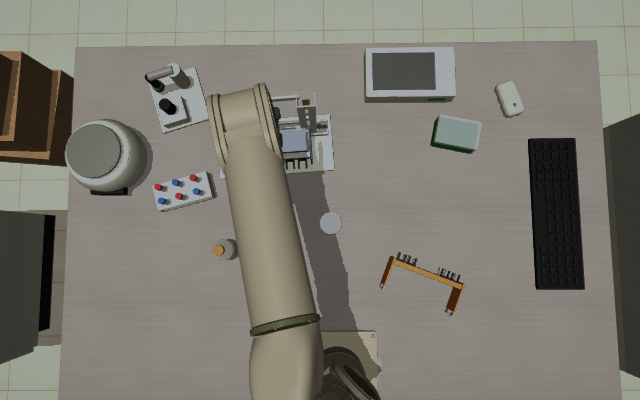

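View pics/s3.png

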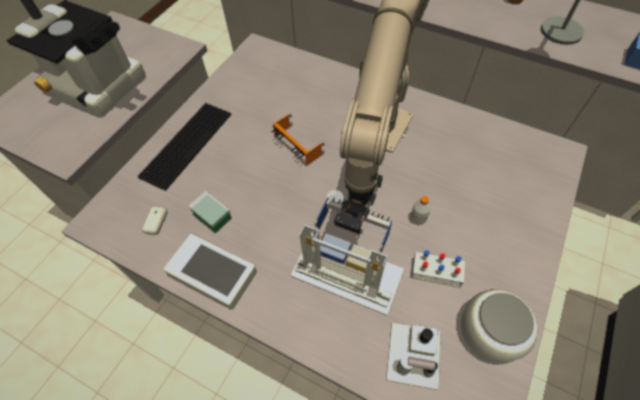

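```bash
python3 -c "
import cv2
t=cv2.imread('pics/w3.png');cv2.imwrite('pics/w3c.png',cv2.resize(t[0:115,430:640],None,fx=3.8,fy=3.8,interpolation=cv2.INTER_CUBIC))
t=cv2.imread('pics/s3.png');cv2.imwrite('pics/s3c.png',cv2.resize(t[185:310,285:415],None,fx=5,fy=4.8,interpolation=cv2.INTER_CUBIC))"
```

```text
(no output)
```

View pics/w3c.png

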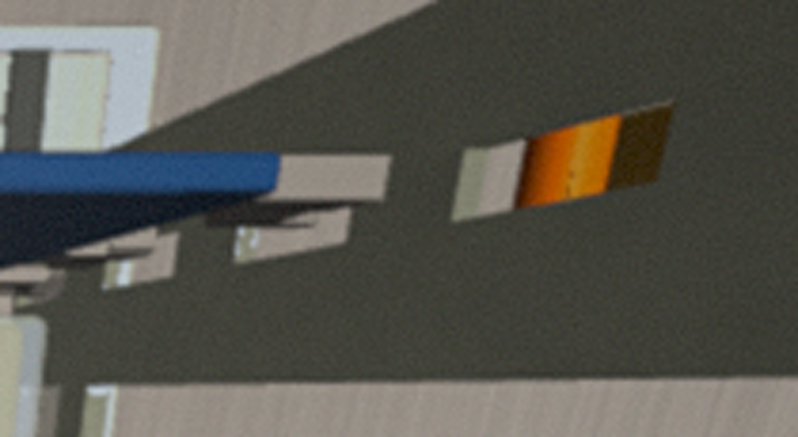

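View pics/s3c.png

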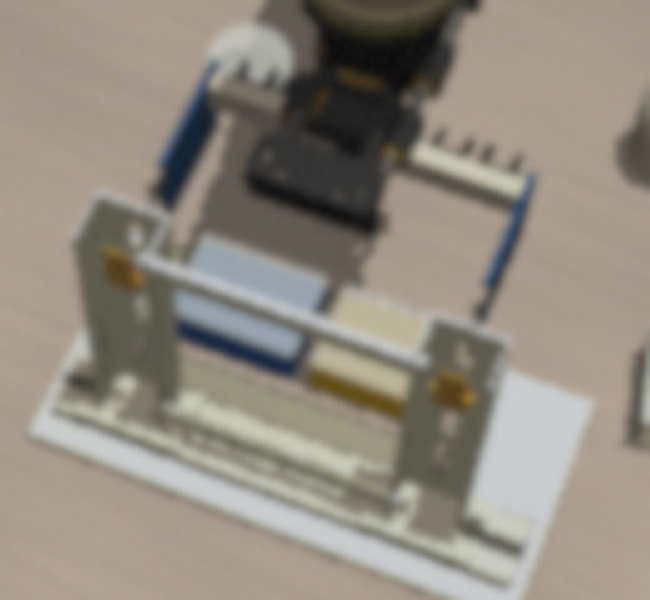

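```bash
cat > m3.py <<'E'
from h import *
np.set_printoptions(precision=4,suppress=True)
def W(f): return dict(fx=316.9229559712701,cx=316.56731141852094,cy=198.4999018891037,T=np.load(f"pics/{f}.npy"))
def px(x,y,x0,y0,k): return ((x+.5)/k-.5+x0,(y+.5)/k-.5+y0)
E
python3 - <<'E'
from m3 import *
w=W("w3"); c=lambda x,y:px(x,y,430,0,3.8)
ya=0.067; ex=np.array([np.cos(ya),np.sin(ya),0]); ey=np.array([-np.sin(ya),np.cos(ya),0])
M=np.array([.6812,.1726,0])
def fr(p): d=p-M; return np.array([d@ex,d@ey,p[2]])*1000
print("slot low", [fr(ray(w,*c(*q),.235)) for q in [(453,220),(464,149)]])
print("slot high", [fr(ray(w,*c(*q),.264)) for q in [(656,180),(673,103)]])
# upright edges at slot low height: upper edge line & lower edge
print("claw tip top", [fr(ray(w,*c(*q),.2615)) for q in [(391,156),(385,200)]])
print("plate rear top", [fr(ray(w,*c(*q),.2645)) for q in [(279,155),(275,193)]])
print("plate front", [fr(ray(w,*q,.2645)) for q in [(287,41),(287,51)]])
tcp=np.array([.5717,.1638,.232]); print("tcp",fr(tcp))
# ray-plane at x=face
def plane(q,x):
    o=w["T"][:3,3]; u,v=c(*q); d=w["T"][:3,:3]@np.array([(u-w["cx"])/w["fx"],(v-w["cy"])/w["fx"],1]); t=(x/1000-(o-M)@ex)/(d@ex); return fr(o+t*d)
for q in [(453,220),(464,149),(656,180),(673,103)]: print(plane(q,0))
print("upright edges",[plane(q,0) for q in [(430,5),(150,140),(700,378),(200,382)]])
E
```

```text
slot low [array([ -2.6152,  96.638 , 235.    ]), array([ -2.9385, 104.4745, 235.    ])]
slot high [array([ -2.9588,  96.614 , 264.    ]), array([ -3.0701, 103.4348, 264.    ])]
claw tip top [array([-27.9905,  99.2423, 261.5   ]), array([-27.8111,  95.2069, 261.5   ])]
plate rear top [array([-40.822 ,  98.8455, 264.5   ]), array([-40.6458,  95.4454, 264.5   ])]
plate front [array([-121.0538,   98.8147,  264.5   ]), array([-121.153 ,   95.4142,  264.5   ])]
tcp [-109.8435   -1.4492  232.    ]
[ -0.      97.1202 231.1356]
[ -0.     105.2325 230.6448]
[ -0.      97.1606 260.4136]
[  0.     104.1979 260.2749]
upright edges [array([  0.    , 123.9888, 218.9396]), array([  0.    , 122.3532, 141.8654]), array([ -0.    ,  77.8871, 271.1359]), array([ -0.    ,  78.2805, 173.8377])]
```

The wrist view shows the left top slot with its roller at about (580,42) and the claw tip at (531,47). Measured: slot centre y +100.3, claw centre +97.2, face 38 mm beyond the plate's rear edge. So I shift +3 mm in y, advance 15 mm and look again.

Request:
jog_arm --commands '[{"translation": [0,1.5,0],"twist": 0},{"translation": [-0.2,1.6,0],"twist": 0},{"translation": [5,0.3,0],"twist": 0},{"translation": [5,0.4,0],"twist": 0},{"translation": [5,0.3,0],"twist": 0},{"translation": [0,0,0],"twist": 0},{"translation": [0,0,0],"twist": 0}]'

```text
time: 8.2
ee_pos: [0.5866, 0.1692, 0.2314]
eef_rot: [0.707, 0.023, -0.023, -0.707]
ft_force: [0.1, -0.7, -3.7]
width: 0.0136
```

```bash
python3 look.py wrist:w4; python3 -c "
import cv2
t=cv2.imread('pics/w4.png');cv2.imwrite('pics/w4c.png',cv2.resize(t[0:115,430:640],None,fx=3.8,fy=3.8,interpolation=cv2.INTER_CUBIC))"
```

```text
t 8.2 ee [0.5866 0.1692 0.2314] F [ 0.1043 -0.7468 -3.6793] M [-0.0845  0.1501 -0.0045] w 0.0136
toolx [ 0.9978  0.0656 -0.0002] 0.06563414632939768 y [-0.0002 -0.0004 -1.    ]
q [-0.8162  0.3224  0.5836  1.5173 -0.1793  1.3561 -0.1523]
```

View pics/w4c.png

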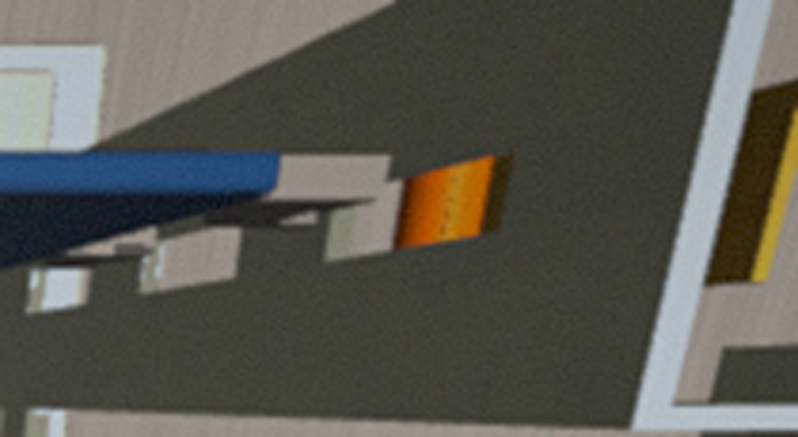

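Run:
```python
from m3 import *
w=W("w4"); c=lambda x,y:px(x,y,430,0,3.8)
ya=0.067; ex=np.array([np.cos(ya),np.sin(ya),0]); ey=np.array([-np.sin(ya),np.cos(ya),0])
M=np.array([.6812,.1726,0])
def fr(p): d=p-M; return np.array([d@ex,d@ey,p[2]])*1000
print("slot low", [fr(ray(w,*c(*q),.235)) for q in [(326,263)]])
print("slot high", [fr(ray(w,*c(*q),.264)) for q in [(500,231),(514,153)]])
print("claw tip top", [fr(ray(w,*c(*q),.261)) for q in [(391,156),(385,200)]])
print("plate rear top", [fr(ray(w,*c(*q),.264)) for q in [(279,155),(275,193)]])
# upright top front edge (z=.285)
print("up top edge",[fr(ray(w,*c(*q),.285)) for q in [(737,0),(636,425)]])
print(fr(np.array([.5866,.1692,.2314])))
```

```text
slot low [array([ -2.5604,  96.2997, 235.    ])]
slot high [array([ -2.7543,  96.472 , 264.    ]), array([ -2.9467, 103.4983, 264.    ])]
claw tip top [array([-13.0403, 103.7542, 261.    ]), array([-12.8568,  99.7239, 261.    ])]
plate rear top [array([-25.8509, 103.3415, 264.    ]), array([-25.6712,  99.9456, 264.    ])]
up top edge [array([ -2.7226, 110.8511, 285.    ]), array([ -2.4623,  78.4175, 285.    ])]
[-94.6154   2.9411 231.4   ]
```

Request:
jog_arm --commands '[{"translation": [0.1,-1.7,0],"twist": 0},{"translation": [0,0,0],"twist": 0},{"translation": [2,0.13,0],"twist": 0},{"translation": [2,0.13,0],"twist": 0},{"translation": [0,0,0],"twist": 0},{"translation": [0,0,0],"twist": 0}]'

```text
time: 8.85
ee_pos: [0.5906, 0.168, 0.2315]
eef_rot: [0.707, 0.023, -0.023, -0.707]
ft_force: [-0.1, -0.2, -4.4]
width: 0.0137
```

```bash
python3 look.py wrist:w5; python3 -c "
import cv2
t=cv2.imread('pics/w5.png');cv2.imwrite('pics/w5c.png',cv2.resize(t[0:115,430:640],None,fx=3.8,fy=3.8,interpolation=cv2.INTER_CUBIC))"
```

```text
t 8.85 ee [0.5906 0.168  0.2315] F [-0.0963 -0.2012 -4.4161] M [-0.1471  0.0997  0.0056] w 0.0137
toolx [0.9978 0.0659 0.    ] 0.06592939148357677 y [ 0.     -0.0001 -1.    ]
q [-0.8091  0.331   0.5843  1.5075 -0.1844  1.3585 -0.145 ]
```

View pics/w5c.png

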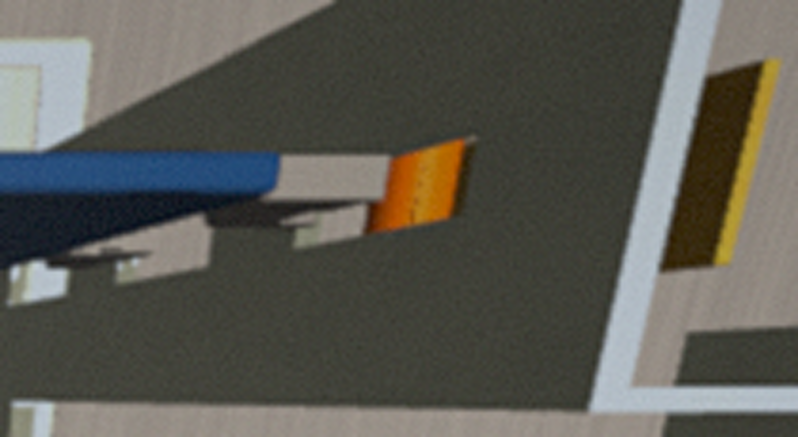

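Claw and slot are now within 0.3 mm sideways. Advancing gently while watching the force.

Request:
jog_arm --commands '[{"translation": [1.5,0.1,0],"twist": 0},{"translation": [1.5,0.1,0],"twist": 0},{"translation": [1.5,0.1,0],"twist": 0},{"translation": [1.5,0.1,0],"twist": 0},{"translation": [0,0,0],"twist": 0}]'

```text
time: 9.4
ee_pos: [0.5967, 0.1683, 0.2315]
eef_rot: [0.707, 0.023, -0.023, -0.707]
ft_force: [0.4, 0.4, -3.9]
width: 0.0138
```

Request:
jog_arm --commands '[{"translation": [1.5,0.1,0],"twist": 0},{"translation": [1.5,0.1,0],"twist": 0},{"translation": [0,0,0],"twist": 0}]'

```text
time: 9.7
ee_pos: [0.5997, 0.1686, 0.2316]
eef_rot: [0.707, 0.023, -0.023, -0.707]
ft_force: [-0.0, -0.0, -3.3]
width: 0.0134
```

Request:
jog_arm --commands '[{"translation": [1.5,0.1,0],"twist": 0},{"translation": [1.5,0.1,0],"twist": 0},{"translation": [1.5,0.1,0],"twist": 0},{"translation": [0,0,0],"twist": 0}]'

```text
time: 10.1
ee_pos: [0.6042, 0.1689, 0.2315]
eef_rot: [0.707, 0.023, -0.023, -0.707]
ft_force: [0.7, 1.3, -3.8]
width: 0.0138
```

```bash
python3 look.py wrist:w6; python3 -c "
import cv2
t=cv2.imread('pics/w6.png');cv2.imwrite('pics/w6c.png',cv2.resize(t[0:115,430:640],None,fx=3.8,fy=3.8,interpolation=cv2.INTER_CUBIC))"
```

```text
t 10.1 ee [0.6042 0.1689 0.2315] F [ 0.7208  1.2934 -3.8016] M [-0.0724  0.1031  0.015 ] w 0.0138
toolx [0.9978 0.0659 0.0001] 0.06593270353838063 y [ 0.0001 -0.0001 -1.    ]
q [-0.7902  0.3641  0.5838  1.4696 -0.2016  1.3681 -0.1301]
```

View pics/w6c.png

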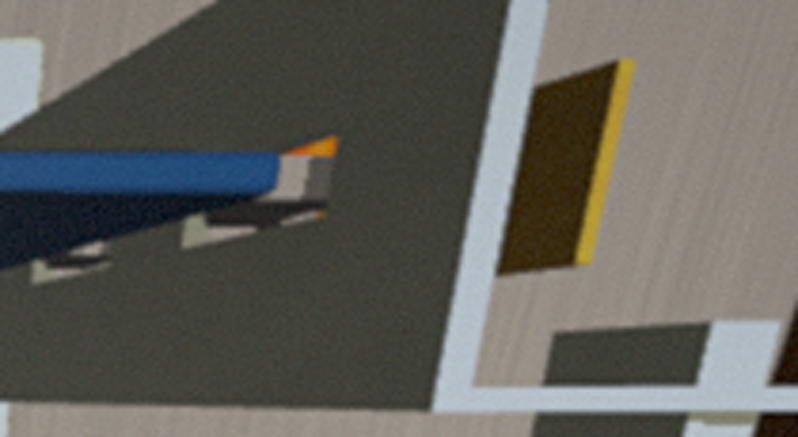

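The left upper claw is entering its slot (crop ~ (315,180)) and no force has appeared. Continuing.

Request:
jog_arm --commands '[{"translation": [1,0.07,0],"twist": 0},{"translation": [1,0.07,0],"twist": 0},{"translation": [1,0.07,0],"twist": 0},{"translation": [1,0.07,0],"twist": 0},{"translation": [0,0,0],"twist": 0}]'

```text
time: 10.65
ee_pos: [0.6082, 0.1691, 0.2316]
eef_rot: [0.707, 0.023, -0.023, -0.707]
ft_force: [-0.4, -0.6, -4.1]
width: 0.0135
```

Request:
jog_arm --commands '[{"translation": [0.7,0.05,0],"twist": 0},{"translation": [0,0,0],"twist": 0}]'

```text
time: 10.85
ee_pos: [0.6088, 0.1693, 0.2316]
eef_rot: [-0.707, -0.023, 0.023, 0.707]
ft_force: [0.1, -0.3, -4.2]
width: 0.0137
```

Request:
jog_arm --commands '[{"translation": [0.7,0.05,0],"twist": 0},{"translation": [0,0,0],"twist": 0}]'

```text
time: 11.05
ee_pos: [0.6092, 0.1692, 0.2315]
eef_rot: [0.707, 0.023, -0.024, -0.707]
ft_force: [-2.2, -0.2, -3.2]
width: 0.0138
```

Request:
jog_arm --commands '[{"translation": [0.5,0.03,0],"twist": 0},{"translation": [0,0,0],"twist": 0}]'

```text
time: 11.25
ee_pos: [0.6094, 0.1692, 0.2315]
eef_rot: [0.707, 0.023, -0.024, -0.707]
ft_force: [-5.4, -0.4, -1.2]
width: 0.014
```

```bash
python3 look.py wrist:w7; python3 -c "
import cv2
t=cv2.imread('pics/w7.png');cv2.imwrite('pics/w7c.png',cv2.resize(t[0:115,430:640],None,fx=3.8,fy=3.8,interpolation=cv2.INTER_CUBIC))"
```

```text
t 11.25 ee [0.6094 0.1692 0.2315] F [-5.3726 -0.3752 -1.225 ] M [-0.3176  1.19    0.234 ] w 0.014
toolx [ 0.9978  0.066  -0.0013] 0.06606086495070211 y [-0.0013 -0.0002 -1.    ]
q [-0.7821  0.3779  0.5833  1.4536 -0.2089  1.3737 -0.1241]
```

View pics/w7c.png

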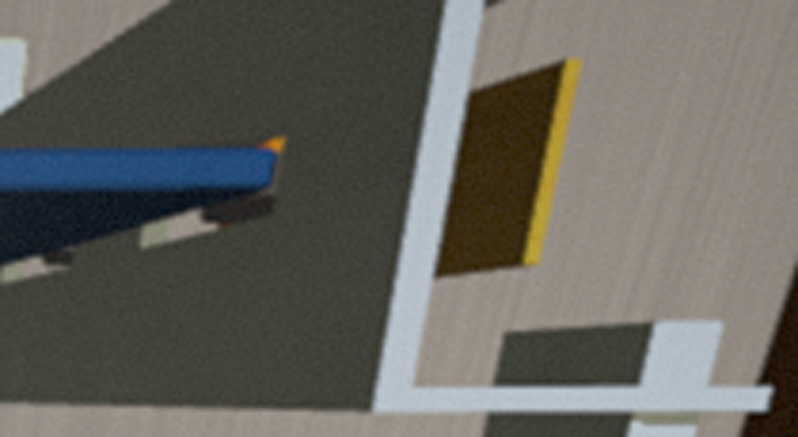

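The plate's rear edge meets the face and the claws are through with -5 N. Now I ease off slightly and lower.

Request:
jog_arm --commands '[{"translation": [-0.4,0,0],"twist": 0},{"translation": [0,0,-2],"twist": 0},{"translation": [0,0,-2],"twist": 0},{"translation": [0,0,0],"twist": 0}]'

```text
time: 11.7
ee_pos: [0.6094, 0.1695, 0.2271]
eef_rot: [-0.707, -0.023, 0.024, 0.707]
ft_force: [-2.7, -0.3, -3.6]
width: 0.0137
```

Request:
jog_arm --commands '[{"translation": [0,0,-1.5],"twist": 0},{"translation": [0,0,0],"twist": 0}]'

```text
time: 11.9
ee_pos: [0.6094, 0.1695, 0.2259]
eef_rot: [-0.707, -0.023, 0.024, 0.707]
ft_force: [-5.2, -0.4, -3.1]
width: 0.0138
```

Request:
jog_arm --commands '[{"translation": [0,0,-1],"twist": 0},{"translation": [0,0,0],"twist": 0}]'

```text
time: 12.1
ee_pos: [0.6093, 0.1695, 0.2252]
eef_rot: [-0.707, -0.023, 0.024, 0.707]
ft_force: [-6.1, -0.4, -0.6]
width: 0.0136
```

Request:
jog_arm --commands '[{"translation": [-0.3,0,-0.6],"twist": 0},{"translation": [0,0,0],"twist": 0}]'

```text
time: 12.3
ee_pos: [0.6093, 0.1695, 0.225]
eef_rot: [-0.707, -0.024, 0.023, 0.707]
ft_force: [-5.1, -1.0, 0.1]
width: 0.0138
```

```bash
python3 look.py wrist:w8 scene:s8; python3 -c "
import cv2
t=cv2.imread('pics/w8.png');cv2.imwrite('pics/w8c.png',cv2.resize(t[0:115,430:640],None,fx=3.8,fy=3.8,interpolation=cv2.INTER_CUBIC))
t=cv2.imread('pics/s8.png');cv2.imwrite('pics/s8c.png',cv2.resize(t[185:310,285:415],None,fx=5,fy=4.8,interpolation=cv2.INTER_CUBIC))"
```

```text
t 12.3 ee [0.6093 0.1695 0.225 ] F [-5.1203 -1.0332  0.1012] M [-0.1234  1.2116  0.2038] w 0.0138
toolx [0.9978 0.0661 0.0005] 0.06617739086074663 y [ 0.0005  0.0005 -1.    ]
q [-0.7828  0.3795  0.5819  1.4651 -0.2102  1.3589 -0.1233]
```

View pics/w8c.png

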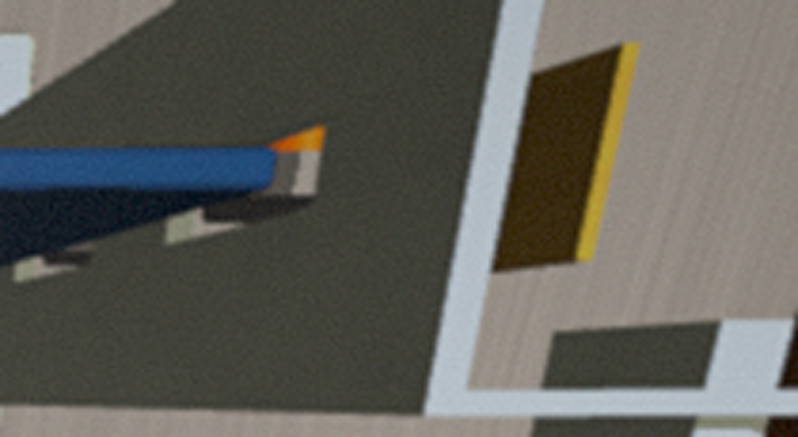

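View pics/s8c.png

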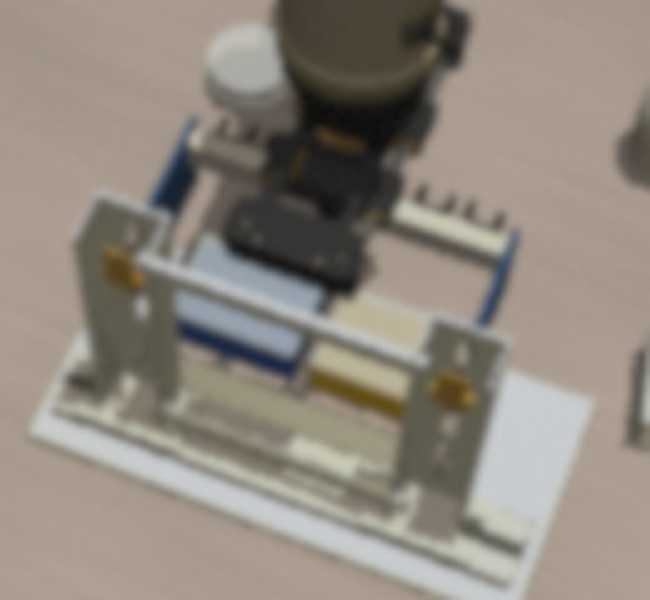

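The rail's weight is now carried at about 179.5 mm, where the rollers should stop the nibs. Releasing.

Request:
jog_arm --commands '[{"translation": [0,0,0],"twist": 0},{"translation": [0,0,0],"twist": 0},{"translation": [0,0,0],"twist": 0},{"translation": [0,0,0],"twist": 0},{"translation": [0,0,0],"twist": 0}]' --grip 0.55

```text
time: 12.9
ee_pos: [0.6096, 0.1693, 0.2247]
eef_rot: [-0.707, -0.024, 0.023, 0.707]
ft_force: [-0.1, 0.8, -0.6]
width: 0.0381
```

```bash
python3 look.py wrist:w9 scene:s9; python3 -c "
import cv2
t=cv2.imread('pics/s9.png');cv2.imwrite('pics/s9c.png',cv2.resize(t[185:310,285:415],None,fx=5,fy=4.8,interpolation=cv2.INTER_CUBIC))"
```

```text
t 12.9 ee [0.6096 0.1693 0.2247] F [-0.1068  0.8358 -0.5611] M [-0.1234  0.0421  0.0164] w 0.0381
toolx [0.9978 0.0659 0.001 ] 0.06590086790517609 y [ 0.001   0.0001 -1.    ]
q [-0.7826  0.3799  0.5821  1.4652 -0.21    1.3581 -0.1233]
```

View pics/w9.png

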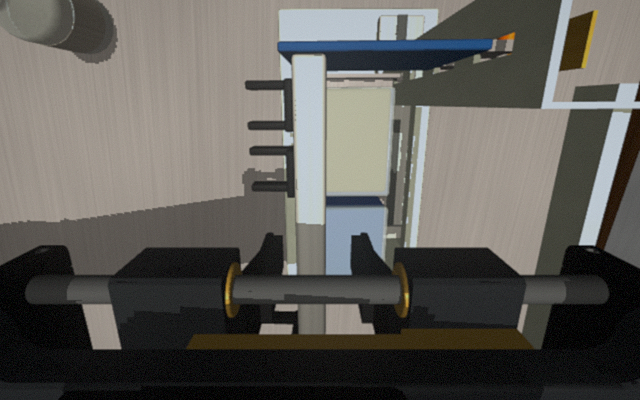

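View pics/s9c.png

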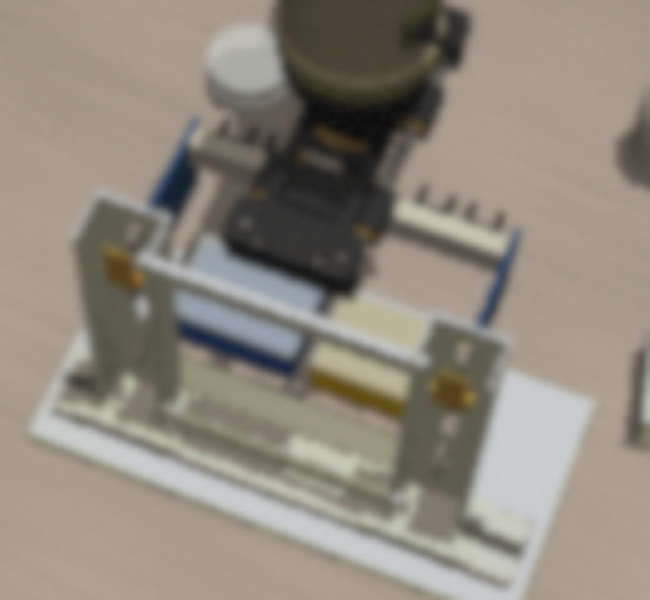

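Request:
jog_arm --commands '[{"translation": [0,0,15],"twist": 0},{"translation": [0,0,30],"twist": 0},{"translation": [0,0,35],"twist": 0}]'

```text
time: 13.3
ee_pos: [0.6088, 0.1692, 0.3058]
eef_rot: [0.707, 0.023, -0.024, -0.707]
ft_force: [1.3, -0.1, 1.3]
width: 0.0387
```

Request:
jog_arm --commands '[{"translation": [13,34,0],"twist": 0},{"translation": [13,34,0],"twist": 0},{"translation": [12.5,34,0],"twist": 0},{"translation": [0,0,0],"twist": 0},{"translation": [0,0,-20],"twist": 0},{"translation": [0,0,-15],"twist": 0},{"translation": [0,0,0],"twist": 0}]' --grip 1

```text
time: 14.0
ee_pos: [0.6468, 0.2707, 0.2676]
eef_rot: [0.707, 0.022, -0.024, -0.706]
ft_force: [-0.1, -0.4, -0.2]
width: 0.0012
```

```bash
python3 look.py wrist:w10 scene:s10; python3 -c "
import cv2
t=cv2.imread('pics/s10.png');cv2.imwrite('pics/s10c.png',cv2.resize(t[185:310,285:415],None,fx=5,fy=4.8,interpolation=cv2.INTER_CUBIC))"
```

```text
t 14.0 ee [0.6468 0.2707 0.2676] F [-0.143  -0.3669 -0.1693] M [-0.0758  0.0697  0.0092] w 0.0012
toolx [ 0.9978  0.0655 -0.0031] 0.06557298038515884 y [-0.003  -0.0014 -1.    ]
q [-0.807   0.5327  0.5554  1.1732 -0.2712  1.5098 -0.2326]
```

View pics/w10.png

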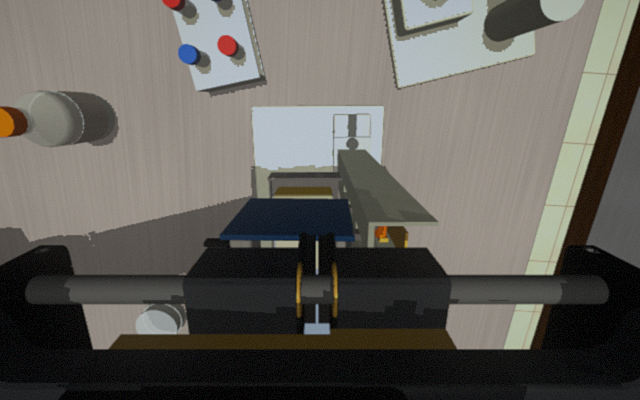

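View pics/s10c.png

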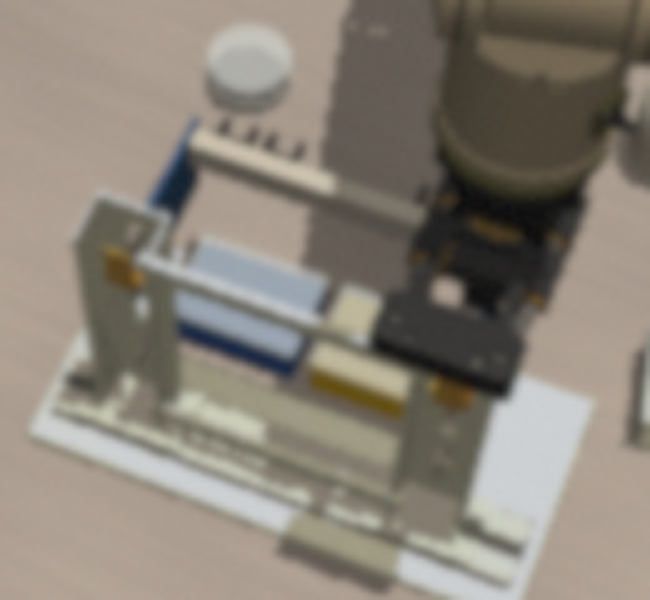

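```bash
python3 - <<'E'
from m3 import *
w=W("w10")
print(w["T"][:3,3], proj(w,(.6468,.2707,.2676)),proj(w,(.6468,.2707,.257)))
# plate top edge line seen
ya=0.067; ex=np.array([np.cos(ya),np.sin(ya),0]); ey=np.array([-np.sin(ya),np.cos(ya),0]); M=np.array([.6812,.1726,0])
for q in [(222,237),(355,237),(354,240)]:
    p=ray(w,*q,.257); d=p-M; print(p,d@ex,d@ey)
E
python3 -c "
import cv2
t=cv2.imread('pics/w10.png');cv2.imwrite('pics/w10c.png',cv2.resize(t[190:260,200:450],None,fx=3.2,fy=3.2,interpolation=cv2.INTER_CUBIC))"
```

```text
[0.6416 0.3489 0.4296] (np.float64(317.3304492995219), np.float64(248.68588525148647)) (np.float64(317.3339430751473), np.float64(240.80193434865436))
[0.5904 0.2694 0.257 ] -0.08409978968610332 0.10262617033653357
[0.6688 0.2746 0.257 ] -0.00551746806620846 0.10262751521254428
[0.6684 0.2727 0.257 ] -0.00604392079099151 0.10070102850895807
```

View pics/w10c.png

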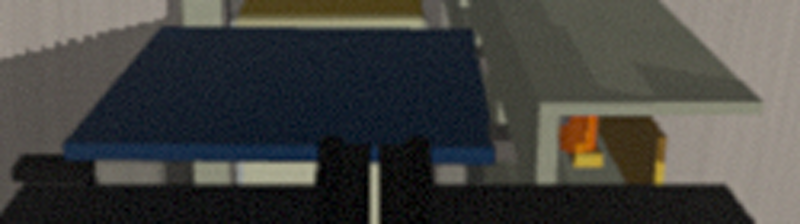

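Request:
jog_arm --commands '[{"translation": [0,1,-3],"twist": 0},{"translation": [0,0,-3],"twist": 0},{"translation": [0,0,-2],"twist": 0},{"translation": [0,0,0],"twist": 0}]'

```text
time: 14.5
ee_pos: [0.6476, 0.2723, 0.2613]
eef_rot: [0.707, 0.023, -0.023, -0.707]
ft_force: [0.9, -0.9, 0.0]
width: 0.0003
```

Request:
jog_arm --commands '[{"translation": [0,0,-1],"twist": 0},{"translation": [0,0,0],"twist": 0}]'

```text
time: 14.7
ee_pos: [0.6477, 0.2723, 0.2605]
eef_rot: [-0.707, -0.023, 0.023, 0.707]
ft_force: [0.7, 0.0, 0.3]
width: 0.0003
```

Request:
jog_arm --commands '[{"translation": [0,0,-1],"twist": 0},{"translation": [0,0,0],"twist": 0}]'

```text
time: 14.9
ee_pos: [0.6477, 0.2723, 0.2594]
eef_rot: [0.707, 0.023, -0.023, -0.707]
ft_force: [0.5, 0.2, -0.3]
width: 0.0002
```

Request:
jog_arm --commands '[{"translation": [0,0,-1],"twist": 0},{"translation": [0,0,0],"twist": 0}]'

```text
time: 15.1
ee_pos: [0.6477, 0.2723, 0.2583]
eef_rot: [0.707, 0.023, -0.023, -0.707]
ft_force: [-0.2, -0.6, 0.9]
width: 0.0006
```

Request:
jog_arm --commands '[{"translation": [0,0,-1],"twist": 0},{"translation": [0,0,0],"twist": 0}]'

```text
time: 15.3
ee_pos: [0.6477, 0.2723, 0.2573]
eef_rot: [0.707, 0.023, -0.023, -0.707]
ft_force: [0.3, -0.2, -0.6]
width: 0.0008
```

Request:
jog_arm --commands '[{"translation": [0,0,-0.7],"twist": 0},{"translation": [0,0,0],"twist": 0}]'

```text
time: 15.5
ee_pos: [0.6477, 0.2723, 0.2567]
eef_rot: [0.707, 0.023, -0.023, -0.707]
ft_force: [0.4, 0.7, -0.6]
width: 0.0004
```

Request:
jog_arm --commands '[{"translation": [0,0,-0.7],"twist": 0},{"translation": [0,0,0],"twist": 0}]'

```text
time: 15.7
ee_pos: [0.6477, 0.2723, 0.256]
eef_rot: [-0.707, -0.023, 0.023, 0.707]
ft_force: [-0.3, 0.5, 0.4]
width: 0.0005
```

Request:
jog_arm --commands '[{"translation": [0,0,-0.7],"twist": 0},{"translation": [0,0,0],"twist": 0}]'

```text
time: 15.9
ee_pos: [0.6478, 0.2723, 0.2556]
eef_rot: [-0.707, -0.023, 0.023, 0.707]
ft_force: [-0.8, -0.3, 2.2]
width: 0.0005
```

Request:
jog_arm --commands '[{"translation": [0,0,-0.7],"twist": 0},{"translation": [0,0,0],"twist": 0}]'

```text
time: 16.1
ee_pos: [0.6478, 0.2724, 0.2551]
eef_rot: [-0.707, -0.024, 0.023, 0.707]
ft_force: [-1.3, -0.1, 3.9]
width: 0.0004
```

Request:
jog_arm --commands '[{"translation": [0,0,-1],"twist": 0},{"translation": [0,0,0],"twist": 0}]'

```text
time: 16.3
ee_pos: [0.6478, 0.2725, 0.2545]
eef_rot: [-0.706, -0.024, 0.023, 0.707]
ft_force: [-3.1, -0.0, 6.5]
width: 0.0001
```

Request:
jog_arm --commands '[{"translation": [0,0,-1],"twist": 0},{"translation": [0,0,0],"twist": 0}]'

```text
time: 16.5
ee_pos: [0.6478, 0.2726, 0.2537]
eef_rot: [-0.706, -0.024, 0.023, 0.707]
ft_force: [-3.2, -0.9, 8.4]
width: 0.0003
```

Request:
jog_arm --commands '[{"translation": [0,0,-1],"twist": 0},{"translation": [0,0,0],"twist": 0}]'

```text
time: 16.7
ee_pos: [0.6479, 0.2727, 0.2528]
eef_rot: [-0.706, -0.024, 0.023, 0.707]
ft_force: [-2.4, 0.8, 7.8]
width: 0.0005
```

Request:
jog_arm --commands '[{"translation": [0,0,-1],"twist": 0},{"translation": [0,0,0],"twist": 0}]'

```text
time: 16.9
ee_pos: [0.648, 0.2728, 0.2519]
eef_rot: [-0.706, -0.024, 0.023, 0.707]
ft_force: [-2.4, 0.6, 7.1]
width: 0.0004
```

Request:
jog_arm --commands '[{"translation": [0,0,-1],"twist": 0},{"translation": [0,0,0],"twist": 0}]'

```text
time: 17.1
ee_pos: [0.6481, 0.2729, 0.2509]
eef_rot: [-0.706, -0.024, 0.023, 0.707]
ft_force: [-1.6, 1.3, 8.3]
width: 0.0008
```

Request:
jog_arm --commands '[{"translation": [0,0,-1],"twist": 0},{"translation": [0,0,0],"twist": 0}]'

```text
time: 17.3
ee_pos: [0.6482, 0.273, 0.2499]
eef_rot: [-0.706, -0.024, 0.023, 0.707]
ft_force: [-0.2, 1.8, 8.1]
width: 0.0003
```

Request:
jog_arm --commands '[{"translation": [0,0,-1],"twist": 0},{"translation": [0,0,0],"twist": 0}]'

```text
time: 17.5
ee_pos: [0.6483, 0.2731, 0.2489]
eef_rot: [-0.706, -0.024, 0.023, 0.707]
ft_force: [0.3, 1.5, 6.5]
width: 0.0005
```

Request:
jog_arm --commands '[{"translation": [0,0,-1],"twist": 0},{"translation": [0,0,0],"twist": 0}]'

```text
time: 17.7
ee_pos: [0.6484, 0.2732, 0.2477]
eef_rot: [-0.706, -0.025, 0.023, 0.707]
ft_force: [1.8, 2.0, 6.2]
width: 0.0003
```

Request:
jog_arm --commands '[{"translation": [0,0,-1],"twist": 0},{"translation": [0,0,0],"twist": 0}]'

```text
time: 17.9
ee_pos: [0.6486, 0.2733, 0.2467]
eef_rot: [-0.706, -0.025, 0.023, 0.707]
ft_force: [2.3, 3.3, 5.0]
width: 0.0003
```

Request:
jog_arm --commands '[{"translation": [0,0,-1],"twist": 0},{"translation": [0,0,0],"twist": 0}]'

```text
time: 18.1
ee_pos: [0.6486, 0.2733, 0.2465]
eef_rot: [-0.706, -0.025, 0.022, 0.708]
ft_force: [-0.0, 2.9, 10.4]
width: 0.0004
```

```bash
python3 look.py wrist:w11 scene:s11; python3 -c "
import cv2
t=cv2.imread('pics/w11.png');cv2.imwrite('pics/w11c.png',cv2.resize(t[190:260,200:450],None,fx=3.2,fy=3.2,interpolation=cv2.INTER_CUBIC))
t=cv2.imread('pics/s11.png');cv2.imwrite('pics/s11c.png',cv2.resize(t[185:310,285:415],None,fx=5,fy=4.8,interpolation=cv2.INTER_CUBIC))"
```

```text
t 18.1 ee [0.6486 0.2733 0.2465] F [-0.0178  2.9479 10.3754] M [ 0.403  -0.1439 -0.0191] w 0.0004
toolx [0.9978 0.0668 0.0037] 0.06684081714012405 y [ 0.0036  0.0024 -1.    ]
q [-0.8116  0.538   0.5508  1.2095 -0.2742  1.4616 -0.2299]
```

View pics/w11c.png

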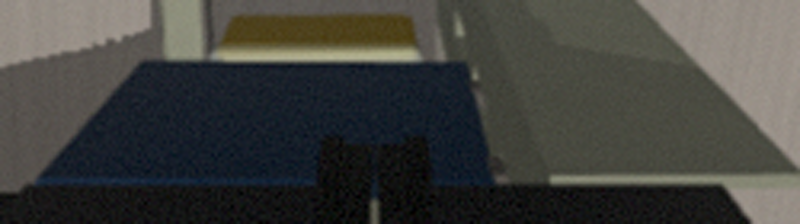

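View pics/s11c.png

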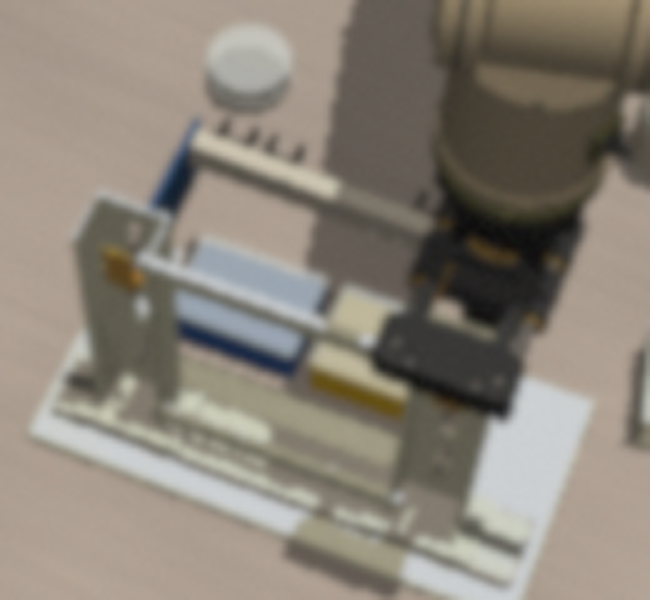

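Request:
jog_arm --commands '[{"translation": [0,0,-1],"twist": 0},{"translation": [0,0,0],"twist": 0}]'

```text
time: 18.4
ee_pos: [0.6487, 0.2733, 0.2463]
eef_rot: [-0.706, -0.025, 0.022, 0.708]
ft_force: [-1.8, 2.2, 14.8]
width: 0.0007
```

Request:
jog_arm --commands '[{"translation": [0,0,-1],"twist": 0},{"translation": [0,0,0],"twist": 0}]'

```text
time: 18.6
ee_pos: [0.6488, 0.2734, 0.2461]
eef_rot: [-0.706, -0.025, 0.022, 0.708]
ft_force: [-2.9, 1.3, 18.2]
width: 0.0003
```

The left end moved 9.5 mm and then came hard against a stop (18 N with no travel), so it is home. Moving to the right end.

Request:
jog_arm --commands '[{"translation": [0,0,25],"twist": 0},{"translation": [0,0,40],"twist": 0},{"translation": [2.5,-38,0],"twist": 0},{"translation": [2.5,-40,0],"twist": 0},{"translation": [2.5,-40,0],"twist": 0},{"translation": [2.5,-40,0],"twist": 0},{"translation": [3,-41,0],"twist": 0},{"translation": [0,0,-15],"twist": 0},{"translation": [0,0,-20],"twist": 0},{"translation": [0,0,0],"twist": 0}]'

```text
time: 19.6
ee_pos: [0.6595, 0.0733, 0.2696]
eef_rot: [0.707, 0.022, -0.025, -0.707]
ft_force: [-0.0, 0.7, -0.5]
width: 0.0008
```

```bash
python3 look.py wrist:w12 scene:s12; python3 -c "
import cv2
t=cv2.imread('pics/s12.png');cv2.imwrite('pics/s12c.png',cv2.resize(t[185:310,285:415],None,fx=5,fy=4.8,interpolation=cv2.INTER_CUBIC))"
```

```text
t 19.6 ee [0.6595 0.0733 0.2696] F [-0.027   0.6896 -0.4797] M [-0.0498  0.1224 -0.036 ] w 0.0008
toolx [ 0.9978  0.0655 -0.0044] 0.06556289253543303 y [-0.0044 -0.0006 -1.    ]
q [-0.5991  0.4474  0.6116  1.2956 -0.2516  1.4792  0.0548]
```

View pics/w12.png

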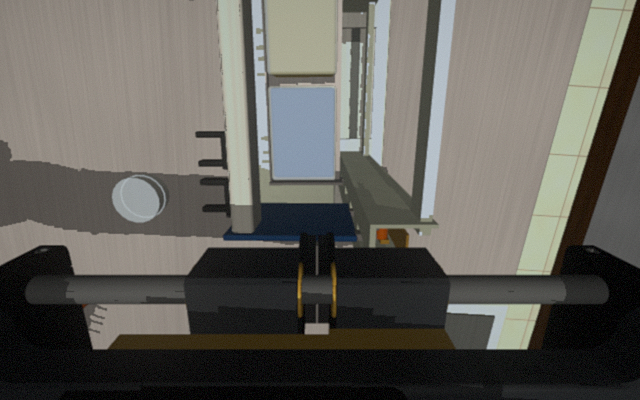

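View pics/s12c.png

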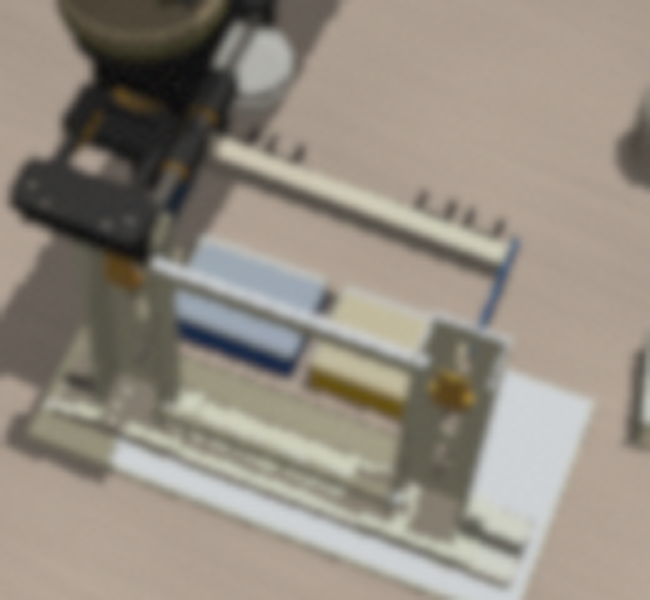

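Request:
jog_arm --commands '[{"translation": [0,1,-4],"twist": 0},{"translation": [0,0,-3],"twist": 0},{"translation": [0,0,-3],"twist": 0},{"translation": [0,0,-1],"twist": 0},{"translation": [0,0,0],"twist": 0}]'

```text
time: 20.2
ee_pos: [0.6607, 0.0743, 0.2616]
eef_rot: [-0.707, -0.023, 0.023, 0.707]
ft_force: [-0.6, 0.1, -0.2]
width: 0.0003
```

Request:
jog_arm --commands '[{"translation": [0,0,-1],"twist": 0},{"translation": [0,0,0],"twist": 0}]'

```text
time: 20.4
ee_pos: [0.6607, 0.0743, 0.2607]
eef_rot: [-0.707, -0.023, 0.023, 0.707]
ft_force: [0.4, -0.0, 0.7]
width: 0.0003
```

Request:
jog_arm --commands '[{"translation": [0,0,-1],"twist": 0},{"translation": [0,0,0],"twist": 0}]'

```text
time: 20.6
ee_pos: [0.6607, 0.0743, 0.2596]
eef_rot: [0.707, 0.023, -0.023, -0.707]
ft_force: [0.3, -0.9, -0.3]
width: 0.0005
```

Request:
jog_arm --commands '[{"translation": [0,0,-1],"twist": 0},{"translation": [0,0,0],"twist": 0}]'

```text
time: 20.8
ee_pos: [0.6607, 0.0743, 0.2585]
eef_rot: [0.707, 0.023, -0.023, -0.707]
ft_force: [-0.5, -0.2, -0.7]
width: 0.0003
```

Request:
jog_arm --commands '[{"translation": [0,0,-1],"twist": 0},{"translation": [0,0,0],"twist": 0}]'

```text
time: 21.0
ee_pos: [0.6607, 0.0744, 0.2575]
eef_rot: [-0.707, -0.023, 0.023, 0.707]
ft_force: [0.3, 0.6, 0.2]
width: 0.0004
```

Request:
jog_arm --commands '[{"translation": [0,0,-1],"twist": 0},{"translation": [0,0,0],"twist": 0}]'

```text
time: 21.2
ee_pos: [0.6607, 0.0743, 0.2565]
eef_rot: [0.707, 0.023, -0.023, -0.707]
ft_force: [-0.1, -0.0, -1.3]
width: 0.0003
```

Request:
jog_arm --commands '[{"translation": [0,0,-1],"twist": 0},{"translation": [0,0,0],"twist": 0}]'

```text
time: 21.4
ee_pos: [0.6608, 0.0743, 0.2558]
eef_rot: [-0.707, -0.023, 0.023, 0.707]
ft_force: [-1.0, -0.6, 1.3]
width: 0.0004
```

Request:
jog_arm --commands '[{"translation": [0,0,-1],"twist": 0},{"translation": [0,0,0],"twist": 0}]'

```text
time: 21.6
ee_pos: [0.6608, 0.0742, 0.2552]
eef_rot: [-0.707, -0.024, 0.023, 0.707]
ft_force: [-2.3, -0.1, 4.9]
width: 0.0006
```

Request:
jog_arm --commands '[{"translation": [0,0,-1],"twist": 0},{"translation": [0,0,0],"twist": 0}]'

```text
time: 21.8
ee_pos: [0.6609, 0.0741, 0.2542]
eef_rot: [-0.707, -0.024, 0.023, 0.707]
ft_force: [-1.5, -0.5, 3.9]
width: 0.0003
```

Request:
jog_arm --commands '[{"translation": [0,0,-1],"twist": 0},{"translation": [0,0,-1],"twist": 0},{"translation": [0,0,0],"twist": 0}]'

```text
time: 22.1
ee_pos: [0.661, 0.0739, 0.2519]
eef_rot: [0.707, 0.024, -0.023, -0.707]
ft_force: [0.2, -1.7, 4.2]
width: 0.0003
```

Request:
jog_arm --commands '[{"translation": [0,0,-1],"twist": 0},{"translation": [0,0,-1],"twist": 0},{"translation": [0,0,0],"twist": 0}]'

```text
time: 22.4
ee_pos: [0.6607, 0.0743, 0.2494]
eef_rot: [0.707, 0.023, -0.023, -0.707]
ft_force: [0.7, -1.2, 2.7]
width: 0.0005
```

Request:
jog_arm --commands '[{"translation": [0,0,-1],"twist": 0},{"translation": [0,0,0],"twist": 0}]'

```text
time: 22.6
ee_pos: [0.6603, 0.0749, 0.2479]
eef_rot: [-0.707, -0.023, 0.024, 0.707]
ft_force: [-0.0, 0.6, 0.5]
width: 0.0005
```

Request:
jog_arm --commands '[{"translation": [0,0,-1],"twist": 0},{"translation": [0,0,0],"twist": 0}]'

```text
time: 22.8
ee_pos: [0.6605, 0.0746, 0.2472]
eef_rot: [-0.707, -0.023, 0.024, 0.707]
ft_force: [0.6, -0.5, -1.0]
width: 0.0006
```

Request:
jog_arm --commands '[{"translation": [0,0,-1],"twist": 0},{"translation": [0,0,0],"twist": 0}]'

```text
time: 23.0
ee_pos: [0.6607, 0.0745, 0.2469]
eef_rot: [-0.707, -0.023, 0.023, 0.707]
ft_force: [-1.2, 0.5, 1.8]
width: 0.0002
```

Request:
jog_arm --commands '[{"translation": [0,0,-1],"twist": 0},{"translation": [0,0,0],"twist": 0}]'

```text
time: 23.2
ee_pos: [0.6607, 0.0745, 0.2466]
eef_rot: [-0.706, -0.024, 0.023, 0.707]
ft_force: [-3.4, 1.4, 6.3]
width: 0.0005
```

Request:
jog_arm --commands '[{"translation": [0,0,-1],"twist": 0},{"translation": [0,0,0],"twist": 0}]'

```text
time: 23.4
ee_pos: [0.6608, 0.0745, 0.2464]
eef_rot: [-0.706, -0.024, 0.023, 0.707]
ft_force: [-5.5, 0.9, 12.0]
width: 0.0004
```

Request:
jog_arm --commands '[{"translation": [0,0,-1],"twist": 0},{"translation": [0,0,0],"twist": 0}]'

```text
time: 23.6
ee_pos: [0.6609, 0.0745, 0.2462]
eef_rot: [-0.706, -0.024, 0.023, 0.707]
ft_force: [-6.9, -0.4, 16.4]
width: 0.0005
```

Request:
jog_arm --commands '[{"translation": [0,0,-1],"twist": 0},{"translation": [0,0,0],"twist": 0}]'

```text
time: 23.8
ee_pos: [0.6609, 0.0744, 0.246]
eef_rot: [-0.706, -0.024, 0.022, 0.707]
ft_force: [-8.8, -0.2, 20.6]
width: 0.0003
```

The right end stops at the same height (TCP z 0.246). Now I re-check the left end by feel in case the right press lifted it.

Request:
jog_arm --commands '[{"translation": [0,0,25],"twist": 0},{"translation": [0,0,40],"twist": 0},{"translation": [-2.5,38,0],"twist": 0},{"translation": [-2.5,40,0],"twist": 0},{"translation": [-2.5,40,0],"twist": 0},{"translation": [-2.5,40,0],"twist": 0},{"translation": [-3,41,0],"twist": 0},{"translation": [0,0,-25],"twist": 0},{"translation": [0,0,-20],"twist": 0},{"translation": [0,0,-4],"twist": 0},{"translation": [0,0,-4],"twist": 0},{"translation": [0,0,0],"twist": 0},{"translation": [0,0,0],"twist": 0}]'

```text
time: 25.1
ee_pos: [0.6482, 0.2731, 0.2558]
eef_rot: [-0.706, -0.024, 0.023, 0.707]
ft_force: [0.4, -0.0, 0.3]
width: 0.0003
```

Request:
jog_arm --commands '[{"translation": [0,0,-1],"twist": 0},{"translation": [0,0,-1],"twist": 0},{"translation": [0,0,0],"twist": 0}]'

```text
time: 25.4
ee_pos: [0.6478, 0.2733, 0.2527]
eef_rot: [-0.707, -0.023, 0.023, 0.707]
ft_force: [0.1, 0.7, 0.2]
width: 0.0005
```

Request:
jog_arm --commands '[{"translation": [0,0,-1],"twist": 0},{"translation": [0,0,-1],"twist": 0},{"translation": [0,0,0],"twist": 0}]'

```text
time: 25.7
ee_pos: [0.6477, 0.2733, 0.2504]
eef_rot: [0.707, 0.023, -0.023, -0.707]
ft_force: [0.9, -0.2, -0.2]
width: 0.0002
```

Request:
jog_arm --commands '[{"translation": [0,0,-1],"twist": 0},{"translation": [0,0,-1],"twist": 0},{"translation": [0,0,0],"twist": 0}]'

```text
time: 26.0
ee_pos: [0.6477, 0.2733, 0.2485]
eef_rot: [0.707, 0.023, -0.023, -0.707]
ft_force: [-0.2, 0.5, 0.4]
width: 0.0006
```

Request:
jog_arm --commands '[{"translation": [0,0,-1],"twist": 0},{"translation": [0,0,-1],"twist": 0},{"translation": [0,0,0],"twist": 0}]'

```text
time: 26.3
ee_pos: [0.6478, 0.2733, 0.247]
eef_rot: [-0.707, -0.023, 0.023, 0.707]
ft_force: [-0.0, -0.9, 1.9]
width: 0.0003
```

Request:
jog_arm --commands '[{"translation": [0,0,-1],"twist": 0},{"translation": [0,0,-1],"twist": 0},{"translation": [0,0,0],"twist": 0}]'

```text
time: 26.6
ee_pos: [0.6479, 0.2734, 0.2465]
eef_rot: [-0.706, -0.024, 0.023, 0.707]
ft_force: [-5.4, -0.7, 10.7]
width: 0.0006
```

The left end is still home. Retreating for a final look.

Request:
jog_arm --commands '[{"translation": [0,0,25],"twist": 0},{"translation": [0,0,40],"twist": 0},{"translation": [0,0,40],"twist": 0},{"translation": [-40,-15,15],"twist": 0},{"translation": [-40,-25,0],"twist": 0},{"translation": [-40,-25,0],"twist": 0},{"translation": [-40,-25,0],"twist": 0},{"translation": [0,-40,0],"twist": 0},{"translation": [0,-40,0],"twist": 0},{"translation": [0,-40,0],"twist": 0},{"translation": [0,-40,0],"twist": 0},{"translation": [0,-40,0],"twist": 0},{"translation": [0,-40,0],"twist": 0},{"translation": [0,-40,0],"twist": 0},{"translation": [0,0,0],"twist": 0},{"translation": [0,0,0],"twist": 0}]'

```text
time: 28.2
ee_pos: [0.4876, -0.0974, 0.3647]
eef_rot: [-0.707, -0.023, 0.022, 0.707]
ft_force: [-0.4, -0.1, 0.3]
width: 0.0001
```

```bash
python3 look.py wrist:w13 scene:s13 top:t13; python3 -c "
import cv2
t=cv2.imread('pics/s13.png');cv2.imwrite('pics/s13c.png',cv2.resize(t[185:310,285:415],None,fx=5,fy=4.8,interpolation=cv2.INTER_CUBIC))
t=cv2.imread('pics/t13.png');cv2.imwrite('pics/t13c.png',cv2.resize(t[85:215,200:350],None,fx=5,fy=4.6,interpolation=cv2.INTER_CUBIC))"
```

```text
t 28.2 ee [ 0.4876 -0.0974  0.3647] F [-0.4237 -0.0524  0.2725] M [-0.0149  0.034  -0.0305] w 0.0001
toolx [0.998  0.0638 0.0003] 0.06385529045265684 y [ 0.0002  0.0005 -1.    ]
q [-0.7542 -0.0398  0.8474  1.5751  0.0293  1.5926  0.1573]
```

View pics/s13c.png

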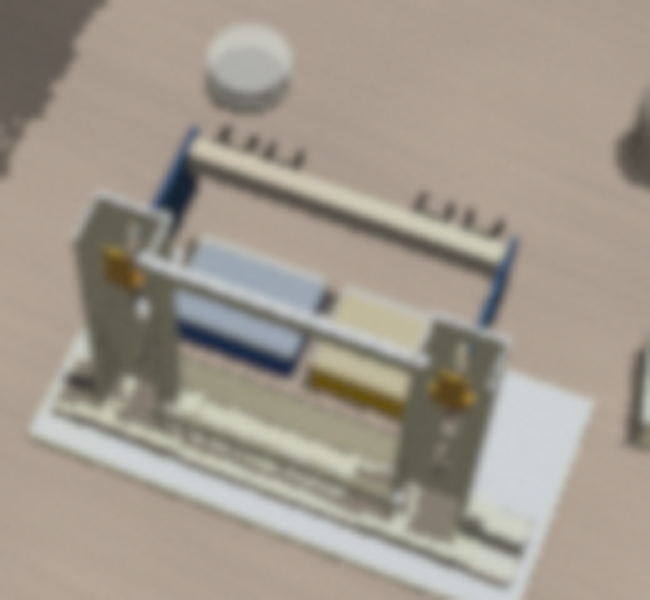

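View pics/t13c.png

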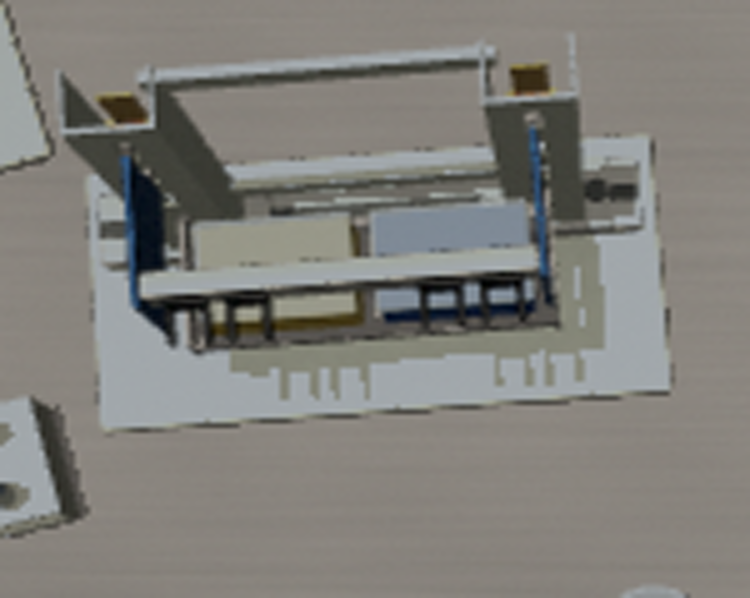

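View pics/t13.png

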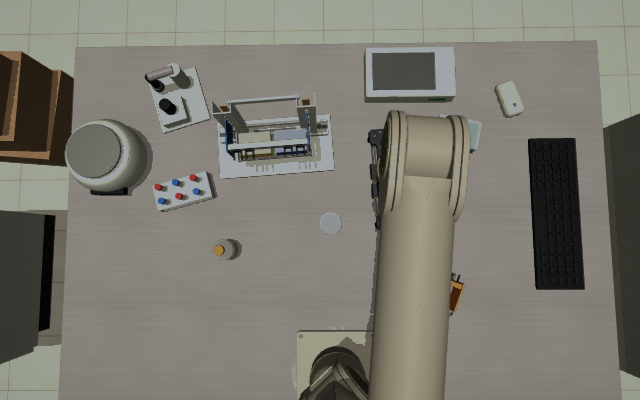

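Run:
```python
from m3 import *
c=lambda x,y:((x+.5)/5-.5+200,(y+.5)/4.6-.5+85)
ya=0.067; ex=np.array([np.cos(ya),np.sin(ya),0]); ey=np.array([-np.sin(ya),np.cos(ya),0])
B=np.array([.6812,.1766,0])
def f(p): d=p-B; return np.array([d@ex,d@ey])*1000
a=ray(TOP,*c(142,287),.245); b=ray(TOP,*c(541,260),.245); print(f(a),f(b),np.linalg.norm(a-b),f((a+b)/2))
for q in [(126,155),(533,123)]: print("plate rear",f(ray(TOP,*c(*q),.247)))
for n,q,z in [("bottle",(227,249),.1),("dish",(331,223),.034),("tubes",(184,191),.08)]: print(n,ray(TOP,*q,z))
# tube end heights by triangulating top & scene
s=lambda x,y:((x+.5)/5-.5+285,(y+.5)/4.8-.5+185)
def tri(q1,q2):
    A=[];bb=[]
    for C,q in((TOP,q1),(SC,q2)):
        d=C["T"][:3,:3]@np.array([(q[0]-C["cx"])/C["fx"],(q[1]-C["cy"])/C["fx"],1]);d/=np.linalg.norm(d);P=np.eye(3)-np.outer(d,d);A.append(P);bb.append(P@C["T"][:3,3])
    return np.linalg.lstsq(np.vstack(A),np.hstack(bb),rcond=None)[0]
print("L",tri(c(142,287),s(505,252)),"R",tri(c(541,260),s(193,151)))
```

```text
[-74.534   93.2045] [ -74.9663 -101.4964] 0.19470132330330164 [-74.7501  -4.1459]
plate rear [-3.211  96.7751]
plate rear [  -1.3571 -102.9149]
bottle [0.3516 0.2957 0.1   ]
dish [0.4228 0.0121 0.034 ]
tubes [0.5131 0.4229 0.08  ]
L [0.601  0.2654 0.2427] R [0.6156 0.0711 0.2339]
```

Run:
```python
from m3 import *
ya=0.067; ex=np.array([np.cos(ya),np.sin(ya),0]); ey=np.array([-np.sin(ya),np.cos(ya),0])
F=np.array([.6812,.1726,0])-0.0022*ex   # face middle
k=8; s=cv2.imread("pics/s13.png"); t=cv2.imread("pics/t13.png")
def draw(im,C,x0,y0,w,h,k,f,dz):
    o=cv2.resize(im[y0:y0+h,x0:x0+w],None,fx=k,fy=k,interpolation=cv2.INTER_CUBIC)
    for z,col in ((.169,(0,255,0)),(.179,(0,0,255))):
        P=lambda x,y,zz: tuple(int(round((v-a+.5)*k-.5)) for v,a in zip(proj(C,F-.0705*ex+(x*ex+y*ey)/1000+np.array([0,0,z+zz/1000])),(x0,y0)))
        for y in (-102,-98,98,102): cv2.line(o,P(-12,y,78),P(70,y,78),col,1)
        for x in (-7,7): cv2.line(o,P(x,-98,76),P(x,98,76),col,1)
    cv2.imwrite(f,o)
draw(s,SC,300,205,100,70,8,"pics/ov_s.png",0)
draw(t,TOP,215,85,110,75,7,"pics/ov_t.png",0)
```

```text
(no output)
```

View pics/ov_s.png

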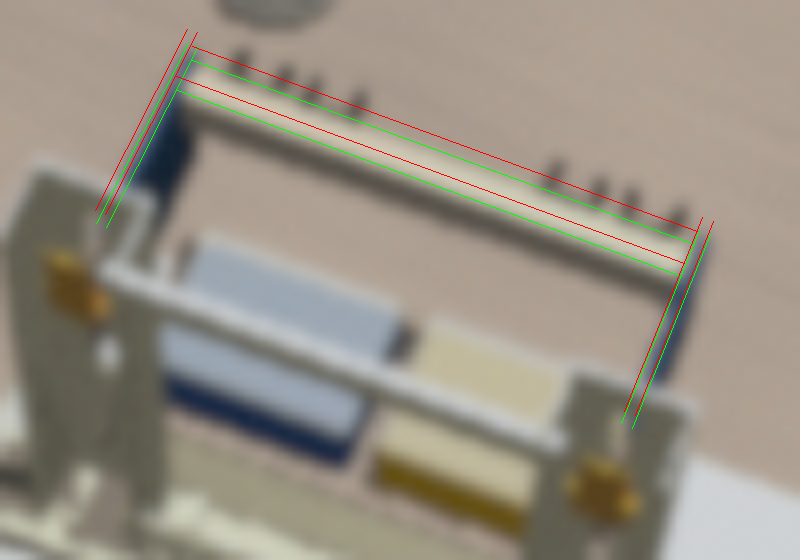

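View pics/ov_t.png

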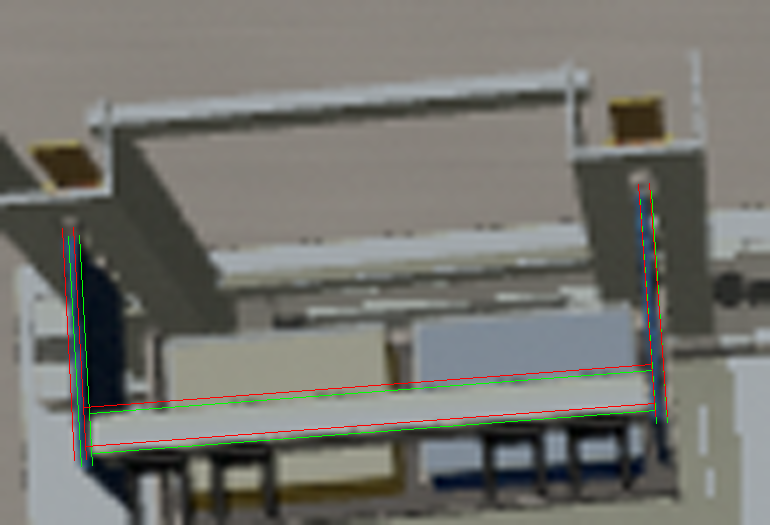

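The overlay of the home pose (green) lies on the tube and plates in both views, level at both ends. The pose 10 mm too high (red) does not fit. Handing in.

```bash
python3 -c "
from bench import *
print(close_job(), read_state()['time'])"
```

```text
the job is handed in; nothing more can be done
the job is handed in; nothing more can be done
```

The blue rail is fitted to the uprights, with both ends pressed home, and I handed the job in at about 28 s of the 72 s allowed. I gripped its tube and lined the left upper claw up with its slot in the wrist camera. I pushed the claws through with about 5 N at most, lowered the rail onto the rollers and let go. Then I pressed each plate down with shut fingers, using about 21 N at most.

**By feel:** both ends dropped about 9.5 mm from first contact and stopped hard at the same height (TCP z about 0.246 m). A second press on the left end, after the right one, showed it still home.

**By camera:**
- **Home position:** the home pose drawn over the last scene and top pictures fits the tube and plates and looks level. A pose 10 mm higher does not fit.
- **Sideways:** the rail sits about 4 mm to the right of the base's middle, within the 13.5 mm allowed.
- **Bystanders:** the bottle, dishes and tube rack look unmoved in the last top picture. The tip box was mostly hidden by the arm there, but nothing went near it at its height. The orange look-alike was left alone.

**One check disagreed:** estimating the tube ends' height from two hand-picked pixels gave 243 mm on the left and 234 mm on the right (245 mm expected). I put this down to blurred pixel picks, since both the overlay and the presses show the ends level.

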